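Lay out the carburettor parts on their outlines

TASK

Lay the stripped carburettor out for its rebuild: put the aluminium float bowl, the brass throttle slide, the blue intake flange and the red cover plate each on the black mat that bears its outline, standing the same way up as now, centred on the outline and in line with it. The cover is still trapped on the grey carburettor body by its keyhole slot: slide it along until the wide end of the slot is under the screw head, then lift it off. Set every part down gently instead of dropping it, and leave the white grease tub where it is.

Things in the scene. Friction and masses are not known exactly. Their poses are not given: they have to be found in the camera images.
- bowl_center (a point): Float bowl: bare aluminium block, 60 (x) x 46 (y) x 30 mm high with a 66 x 46 mm rim at its foot and a small dark plug (16 mm wide, 4 mm) in the middle of its top; 34 mm high in all, about 0.12 kg, loose on the bench. The point is half-way up on its centre line, 17 mm above its underside. z up.
- slide_center (a point): Throttle slide: upright brass cylinder, 36 mm diameter, 44 mm high, about 0.15 kg, loose on the bench. The point is its centre, 22 mm above its underside. z up; its turn about z does not matter.
- flange_center (a point): Blue intake flange: 8 mm thick two-eared foot, 86 mm long along its x with the ears at both ends, 46 mm wide in y at the middle; on it an upright blue tube stub, 34 mm diameter, to 44 mm overall height; about 0.14 kg, loose on the bench. The point is on the stub's axis, 22 mm above the underside. z up.
- cover_center (a point): Red cover plate, 124 (x) x 44 (y) x 5 mm, 0.10 kg, with an upright grip fin at its centre, 24 (x) x 12 (y) mm, reaching 39 mm above the plate's underside. The point is in the fin, 22 mm above that underside. Keyhole slot on its -x side: 9 mm wide from x = -18 to -35 mm, then a 22 x 22 mm opening centred at x = -46. z up.
- carb: Grey carburettor body, fixed: block 100 (x) x 50 (y) x 34 mm high, a pipe stub on each long side; origin at the centre of its underside. On top a screw at x = -22, y = 0 mm: 6 mm stem, 13 mm head from 7.5 to 11.5 mm above the block. At first the cover lies centred and in line on it, trapped by the head. Slid 24 mm along the body's +x (slight friction), the slot's wide part is centred under the head.
- mat_bowl: 130 x 72 x 4 mm black mat fixed on the bench, long side along its x; origin at the centre of its underside, the outline centred on it. Outline: grey rectangle with a white border, 68 (x) x 50 (y) mm: the float bowl's place.
- mat_slide: 130 x 72 x 4 mm black mat fixed on the bench, long side along its x; origin at the centre of its underside, the outline centred on it. Outline: yellow disc, 42 mm diameter: the throttle slide's place.
- mat_flange: 130 x 72 x 4 mm black mat fixed on the bench, long side along its x; origin at the centre of its underside, the outline centred on it. Outline: blue two-eared shape, 92 (x) x 50 (y) mm, with a black hole in the middle: the intake flange's place, ears along x, either way round.
- mat_cover: 130 x 72 x 4 mm black mat fixed on the bench, long side along its x; origin at the centre of its underside, the outline centred on it. Outline: red plate shape with a keyhole, 124 (x) x 44 (y) mm: the cover plate's place, long side along x, either way round.
- tub: White grease tub with a yellow lid, 60 mm diameter, 55 mm high, standing loose to the left of the mats; bystander. Origin at the centre of its underside.
Not all that is in view belongs to the job. There is more than one size of the part that bears cover_center; the job needs the largest.

How it is judged (in metres and radians):
On the way:
1. the cover is slid along, still lying on the carburettor body, until the wide end of its slot is under the screw head (x of cover_center in the frame of carb between 0.017 and 0.032 m and z of cover_center in the frame of carb below 0.062 m), for 0.04 s.
At the end, for the whole second after the job is handed in: Float bowl, throttle slide, intake flange and cover plate each lie upright and at rest on the mat with their own outline, within 12 mm of its centre and, except for the round slide, within 15 degrees of its direction (either way round) (horizontal distance between bowl_center and mat_bowl below 0.012 m and z of bowl_center in the frame of mat_bowl between 0.017 and 0.026 m and angle between each of bowl_center, slide_center, flange_center, cover_center's own z axis and vertical below 0.1 rad and linear speed of each of bowl, slide, flange, cover below 0.02 m/s and angle between the x axis of bowl_center and the x axis of mat_bowl, either way round below 0.26 rad and horizontal distance between slide_center and mat_slide below 0.012 m and z of slide_center in the frame of mat_slide between 0.022 and 0.031 m and horizontal distance between flange_center and mat_flange below 0.012 m and z of flange_center in the frame of mat_flange between 0.022 and 0.031 m and angle between the x axis of flange_center and the x axis of mat_flange, either way round below 0.26 rad and horizontal distance between cover_center and mat_cover below 0.012 m and z of cover_center in the frame of mat_cover between 0.022 and 0.031 m and angle between the x axis of cover_center and the x axis of mat_cover, either way round below 0.26 rad); the robot touches nothing.
It fails at once if the white grease tub is shifted by more than 20 mm (distance of tub from where it was at the start of the episode above 0.02 m).
It fails at once if a part is let fall freely from more than about 30 mm, or thrown ((linear speed of bowl above 0.77 m/s and contact force between bowl and anything else below 0.02 N) or (linear speed of slide above 0.77 m/s and contact force between slide and anything else below 0.02 N) or (linear speed of flange above 0.77 m/s and contact force between flange and anything else below 0.02 N) or (linear speed of cover above 0.77 m/s and contact force between cover and anything else below 0.02 N)).
It also fails if it takes over 120 s, if anything falls off the work surface, if the arm or the gripper's body presses on something with over 40 N, if the wrist force passes 120 N, or if a joint passes its speed limit or range.

ROBOT

A 6-joint arm with a two-finger parallel gripper is mounted at the origin on the work surface. World frame = base frame: x ahead of the robot, y to its left, z up, the work surface at z = 0. Lengths are in m, angles in degrees, forces in N, time in s.
With the tool pointing down it reaches from about 0.3 to 0.75 m from the base axis. Payload 8.5 kg.
Tool frame: the origin (TCP) lies at the very end of the fingers, on their centre line; the grasp point (between the pads) lies 19 mm behind it (grip_depth is the distance from the TCP to the grasp point, in m); z points along the fingers, y is the direction in which the jaws open and shut (so a half turn about z gives the same grasp; the last joint's range is limited). The gripper opens to 85 mm and grips with 20 to 120 N. Pads are 22 mm wide; open, the fingers measure 114 mm over their backs; the gripper's body (76 mm by 85 mm) begins 54 mm behind the grasp point. The pads swing forward as they close: fully open they stand 13 mm farther back than shut.
Start: joints at [-88.654, 21.807, 74.336, -0, 83.858, -12.336], TCP at [0.13, -0.534, 0.193] pointing down, gripper open.
Joint ranges: [-178.18, 178.18], [-50.72, 133.34], [12.68, 142.11], [-81.47, 261.47], [9.98, 163.14], [-165.26, 165.26]. Speed limits (degrees/s): [136.94, 136.94, 180, 180, 180, 180].

INTERFACE

Orientations are given as a 3x3 rotation matrix whose columns are the frame's x, y, z axes.
In Python, from rig import observe, get_image, close_job, silhouettes, grip_depth gives the robot as it stands. The module is installed in compiled form; this text tells all that it offers.
- The arm moves only by the shell command python3 -m crank 'ROWS' [FORCE]. ROWS is a JSON object of lists of equal length, an entry for each row: "slide": the shift along the tool's x, y, z in m, a list of three; "roll": the turn about the tool's z in rad; "grip": the finger opening in m, from 0 to 0.0854. A call has exactly 8 rows; each row is the pose to reach, as a shift and turn from the pose commanded when the call began, along the tool's axes at that moment; what a row does not reach only later rows make up. A row lasts 1/10 s, in which the tool goes at most 50 mm and 8.59 degrees, less where a joint would pass 70% of its speed; a pose out of reach is approached as far as the arm can. A call with a gripper value outside its range is refused whole. The fingers move at their own pace and stop on an object; FORCE is the grip in N (left out, the last holds). Time passes only in rows, so rows that repeat a pose let the fingers close, or fill a call up. It gives the time, the measured TCP pose, the force and the opening at its end, in the units of the state.
- observe(): the state, without advancing time (a new reading comes with each control period).
- get_image(name): name is "scene" or "top" or "wrist"; returns a dict with "frame" (480x640x3 uint8, red, green, blue), "fx", "fy", "cx", "cy" (pixels), "xyz" and "rotation" of the camera in the world. Camera axes: x right, y down, z forward; pixel columns grow to the right and rows downward; lengths in m; the calibration is good to about 2 mm. A picture is of the moment at which its call begins. There is no depth.
- close_job(): hands the job in, once; it reports no verdict.
Trained networks look in a picture, given as the dict that the camera call returned (one of the last four; its "shot" number tells which), for a name from the list of things; names that differ only in an ending like _2 or _b are one class to them, and where a whole thing is asked for, a point or a joint stands for the part that bears it (a point fixed in the world has none). Each returns a list of dicts, best first, with "confidence" (0 to 1); they miss things now and then, are a little off and sometimes report something else, mostly with a low value. They report only what shows in the picture. A call takes as long as a camera call. They do not tell look-alikes from the thing itself.
- silhouettes(target, picture): "pixels" (480x640 bool, what is visible of it) and "box" ([centre column, centre row, width, height] in pixels, round what is visible of it).
The state is a dict: "time_s": time; "q": joint angles; "qvel": joint speeds; "joint_efforts": joint torques, N m; "position": TCP position; "tool_rot": TCP orientation; "ft_force": force on the tool from outside, world axes, zero at the start; "wrist_torque": the same for the moment, N m; "grip_width": finger opening in m.
Only numpy, scipy, OpenCV 4.12 (cv2) and the standard library are available. Lean on these libraries where they do the work, as an engineer would, in place of code of your own. Each camera call takes 0.05 s, during which the arm holds its last target.

## Working session

There is one attempt and no reset: what is moved stays moved. The work goes in short steps, Python scripts to look and compute and a shell command to move; the robot and the scene stay as the last step left them, time stands still between calls to the robot, and variables do not carry over. Pictures are saved under pics/ and viewed, and the job is handed in when it is done.

```bash
mkdir -p pics
python3 - <<'E'
from rig import *
import cv2
print(observe(), grip_depth)
for n in ["scene","top","wrist"]:
    p=get_image(n); cv2.imwrite(f"pics/a_{n}.png",p["frame"][:,:,::-1]); print(n,p["fx"],p["cx"],p["cy"],p["xyz"],p["rotation"])
E
```

```text
{'time_s': 0.0, 'q': array([-8.86513704e+01,  2.18384856e+01,  7.43857521e+01, -5.44345331e-04,
        8.38583695e+01, -1.23362035e+01]), 'qvel': array([ 0.00055604,  0.02654867,  0.02770205,  0.00284012, -0.13101077,
       -0.01232564]), 'joint_efforts': array([ 1.08253425e-03, -4.48469818e+01, -2.31276780e+01, -1.59676865e-04,
        4.84694858e-03,  2.19058529e-05]), 'position': array([ 0.13010188, -0.53402069,  0.19232942]), 'tool_rot': array([[ 9.71611544e-01,  2.36581920e-01, -4.33767392e-05],
       [ 2.36581736e-01, -9.71610521e-01,  1.44114740e-03],
       [ 2.98804124e-04, -1.41049760e-03, -9.99998961e-01]]), 'ft_force': array([-1.19340226,  0.04112614,  0.19104424]), 'wrist_torque': array([0.01798642, 0.00138915, 0.01736659]), 'grip_width': 0.08551120388851645} 0.0187
scene 522.6886246320528 317.71324326545306 236.62070823443094 [1.18921382 0.21408301 0.89586691] [[-0.37366624  0.72265983 -0.5814949 ]
 [ 0.92748664  0.29915315 -0.22422292]
 [ 0.01191914 -0.62311328 -0.78204077]]
top 445.2891732566343 322.3998065964673 234.37417868593613 [ 0.48757976 -0.01423901  1.08837037] [[-0.01015279 -0.9985249   0.05333801]
 [-0.99988287  0.00952675 -0.01197842]
 [ 0.01145262 -0.05345338 -0.99850467]]
wrist 431.7815654567221 318.0416793015696 240.4874832708169 [ 0.21053511 -0.51504212  0.37331254] [[ 0.23651298 -0.92025249 -0.31176428]
 [-0.97162699 -0.22453921 -0.07431776]
 [-0.00161221  0.32049571 -0.9472486 ]]
```

View pics/a_scene.png

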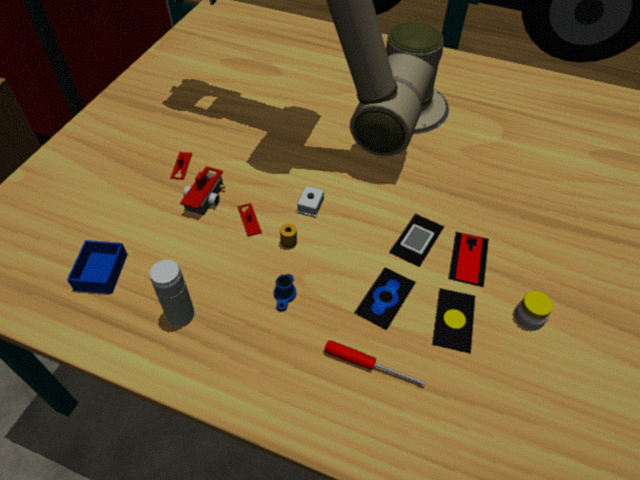

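View pics/a_top.png

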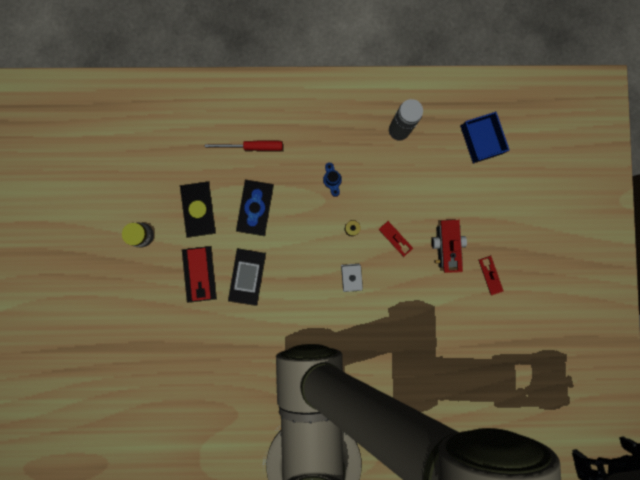

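View pics/a_wrist.png

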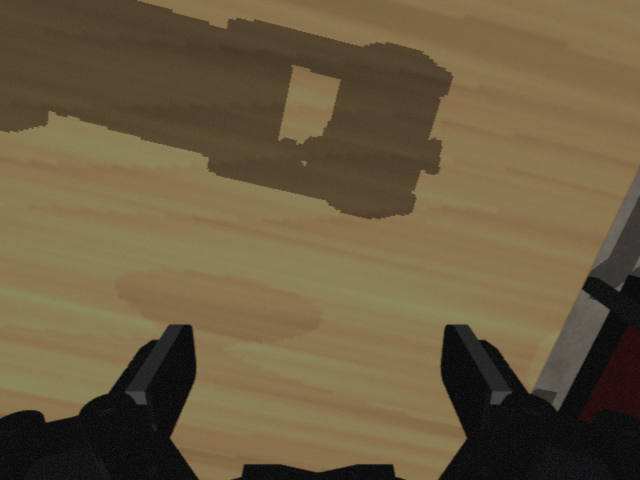

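```bash
cat > h.py <<'E'
from rig import *
import numpy as np, cv2
from scipy.optimize import minimize
def proj(P,p):
    R=np.array(p["rotation"]);c=(np.asarray(P)-np.array(p["xyz"]))@R
    return np.c_[p["fx"]*c[:,0]/c[:,2]+p["cx"],p["fy"]*c[:,1]/c[:,2]+p["cy"]]
def back(uv,p,z):
    uv=np.atleast_2d(uv).astype(float);R=np.array(p["rotation"])
    d=np.c_[(uv[:,0]-p["cx"])/p["fx"],(uv[:,1]-p["cy"])/p["fy"],np.ones(len(uv))]@R.T
    o=np.array(p["xyz"]);return (o+d*((z-o[2])/d[:,2])[:,None])[:,:2]
def box(x0,x1,y0,y1,z0,z1): return np.array([[x,y,z] for x in(x0,x1) for y in (y0,y1) for z in (z0,z1)])
def sbox(x,y,z0,z1): return box(-x/2,x/2,-y/2,y/2,z0,z1)
def cyl(d,z0,z1,x=0,y=0):
    a=np.linspace(0,2*np.pi,25)[:-1];return np.array([[x+d/2*np.cos(t),y+d/2*np.sin(t),z] for t in a for z in(z0,z1)])
M={}
M["bowl_center"]=[sbox(.066,.046,0,.004),sbox(.06,.046,0,.03),sbox(.016,.016,.03,.034)]
M["slide_center"]=[cyl(.036,0,.044)]
M["flange_center"]=[cyl(.046,0,.008),cyl(.034,0,.044),np.r_[cyl(.02,0,.008,.033),cyl(.02,0,.008,-.033)]]
M["cover_center"]=[sbox(.124,.044,0,.005),sbox(.024,.012,0,.039)]
M["carb"]=[sbox(.1,.05,0,.034)]
for m in "bowl slide flange cover".split(): M["mat_"+m]=[sbox(.13,.072,0,.004)]
M["tub"]=[cyl(.06,0,.055)]
def render(name,x,y,a,z,p):
    S=4;im=np.zeros((480*S,640*S),np.uint8);c,s=np.cos(a),np.sin(a)
    for P in M[name]:
        W=np.c_[c*P[:,0]-s*P[:,1]+x,s*P[:,0]+c*P[:,1]+y,P[:,2]+z]
        h=cv2.convexHull((proj(W,p)*S+S/2).astype(np.float32)).astype(int)
        cv2.fillConvexPoly(im,h.reshape(-1,1,2),255)
    return cv2.resize(im,(640,480),interpolation=cv2.INTER_AREA)/255.
def fit(name,masks,pics,x,y,a,z,rot=True):
    def f(v):
        t=0
        for m,p in zip(masks,pics):
            r=render(name,x+v[0]*.01,y+v[1]*.01,a+v[2]*.3 if rot else a,z,p)
            t+=1-np.minimum(r,m).sum()/np.maximum(r,m).sum()
        return t/len(masks)
    best=None
    for a0 in ([0,1.5,-1.5,3] if rot else [0]):
        r=minimize(f,[0,0,a0],method="Nelder-Mead",options=dict(initial_simplex=np.array([[0,0,a0],[1,0,a0],[0,1,a0],[0,0,a0+1]]),xatol=.01,fatol=1e-4))
        if best is None or r.fun<best.fun: best=r
    v=best.x
    return x+v[0]*.01,y+v[1]*.01,(a+v[2]*.3) if rot else a,best.fun
E
python3 - <<'E'
from h import *
Z={"cover_center":.034}
T=get_image("top");S=get_image("scene")
for n in M:
    out=[]
    cand={}
    for k,p in(("T",T),("S",S)):
        cand[k]=silhouettes(n,p)
        print(n,k,[(round(c["confidence"],2),np.round(c["box"]).astype(int).tolist(),int(c["pixels"].sum())) for c in cand[k]])
    z=Z.get(n,0)
    tm=cand["T"]; sm=cand["S"]
    if n=="cover_center":
        tm=[c for c in tm if abs(c["box"][0]-450)<15];sm=[c for c in sm if abs(c["box"][0]-203)<15]
    if n.startswith("mat"):continue
    if tm:
        x,y=back(tm[0]["box"][:2],T,z+.015)[0]
        for lab,ms,ps in (("T",[tm[0]["pixels"]],[T]),)+((("TS",[tm[0]["pixels"],sm[0]["pixels"]],[T,S]),) if sm else ()):
            r=fit(n,ms,ps,x,y,0.,z,n not in("slide_center","tub"))
            print("   ",lab,np.round(r[:2],4),round(np.degrees(r[2]),1),round(r[3],3))
E
```

```text
bowl_center T [(0.81, [352, 279, 22, 28], 520), (0.54, [137, 235, 29, 25], 588)]
bowl_center S [(0.88, [312, 198, 26, 37], 668)]
    T [ 0.44   -0.0962] 4.7 0.067
    TS [ 0.4415 -0.0958] 4.2 0.079
slide_center T [(0.5, [351, 229, 12, 13], 190)]
slide_center S [(0.83, [290, 236, 20, 26], 314)]
    T [ 0.5583 -0.0979] 0.0 0.095
    TS [ 0.5584 -0.0972] 0.0 0.151
flange_center T [(0.95, [335, 179, 20, 32], 358)]
flange_center S [(0.68, [284, 293, 22, 34], 595)]
    T [ 0.6809 -0.0525] 13.1 0.146
    TS [ 0.6827 -0.0509] 12.8 0.12
cover_center T [(0.78, [452, 247, 22, 54], 806), (0.72, [395, 241, 34, 38], 411), (0.66, [490, 276, 21, 41], 481), (0.45, [352, 229, 14, 15], 165)]
cover_center S [(0.88, [252, 221, 25, 31], 427), (0.58, [201, 186, 39, 43], 746), (0.55, [181, 165, 24, 26], 368)]
    T [ 0.5148 -0.3324] 1.7 0.214
    TS [ 0.5152 -0.3316] 2.4 0.193
carb T [(0.8, [451, 245, 35, 38], 446)]
carb S [(0.63, [203, 194, 42, 44], 607), (0.59, [531, 312, 45, 38], 1155)]
    T [ 0.5123 -0.3193] 1.6 0.655
    TS [ 0.514  -0.3182] 8.8 0.62
mat_bowl T [(0.71, [248, 276, 39, 59], 1642)]
mat_bowl S [(0.58, [418, 239, 56, 50], 1605)]
mat_slide T [(0.98, [197, 211, 38, 53], 1622)]
mat_slide S [(0.77, [456, 320, 40, 65], 2248)]
mat_flange T [(0.56, [256, 210, 43, 54], 1462)]
mat_flange S [(0.58, [384, 301, 60, 58], 1978)]
mat_cover T [(0.68, [199, 275, 32, 56], 1609)]
mat_cover S [(0.61, [469, 258, 40, 50], 1695)]
tub T [(0.73, [138, 235, 27, 25], 627), (0.19, [254, 208, 40, 54], 1580)]
tub S [(0.9, [535, 312, 44, 40], 1077)]
    T [0.5507 0.4102] 0.0 0.16
    TS [0.5501 0.4139] 0.0 0.153
```

Run:
```python
from h import *
T=get_image("top");S=get_image("scene")
for n in M:
    if not n.startswith("mat"):continue
    t=silhouettes(n,T)[0]["pixels"];s=silhouettes(n,S)[0]["pixels"]
    ys,xs=np.nonzero(t);x,y=back([xs.mean(),ys.mean()],T,.004)[0]
    for lab,ms,ps in (("T",[t],[T]),("S",[s],[S]),("TS",[t,s],[T,S])):
        r=fit(n,ms,ps,x,y,0.,0)
        print(n,lab,np.round(r[:2],4),round(np.degrees(r[2]),1),round(r[3],3))
a=cv2.resize(T["frame"][170:310,320:520,::-1],None,fx=4,fy=4,interpolation=cv2.INTER_CUBIC)
cv2.imwrite("pics/b_t.png",a)
a=cv2.resize(S["frame"][140:260,150:310,::-1],None,fx=5,fy=5,interpolation=cv2.INTER_CUBIC)
cv2.imwrite("pics/b_s.png",a)
```

```text
mat_bowl T [0.4452 0.1573] -9.8 0.033
mat_bowl S [0.4475 0.1593] -9.0 0.044
mat_bowl TS [0.4462 0.1585] -9.3 0.052
mat_slide T [0.6107 0.2777] 7.7 0.034
mat_slide S [0.6131 0.2795] 7.7 0.047
mat_slide TS [0.6113 0.2788] 7.5 0.054
mat_flange T [0.6125 0.1386] -10.1 0.045
mat_flange S [0.6155 0.1403] -9.4 0.027
mat_flange TS [0.6145 0.1395] -9.7 0.054
mat_cover T [0.4525 0.2737] 6.2 0.03
mat_cover S [0.4554 0.2755] 6.0 0.05
mat_cover TS [0.4536 0.2742] 6.1 0.056
```

View pics/b_t.png

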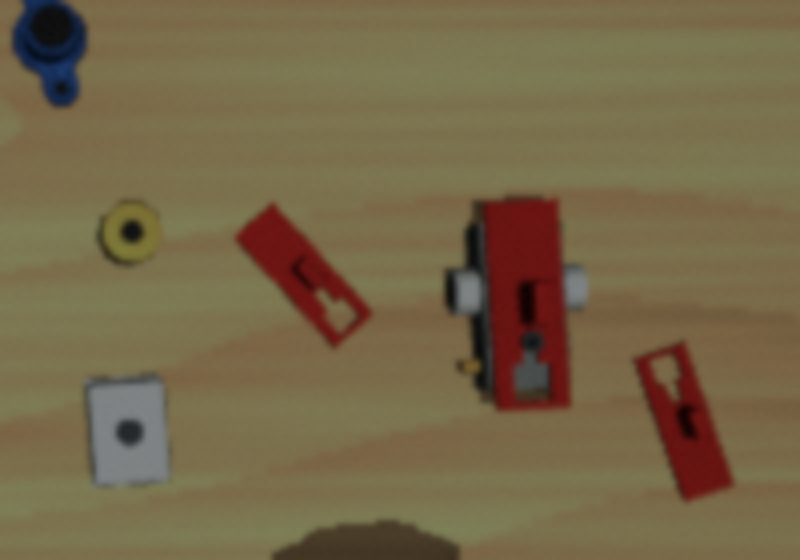

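View pics/b_s.png

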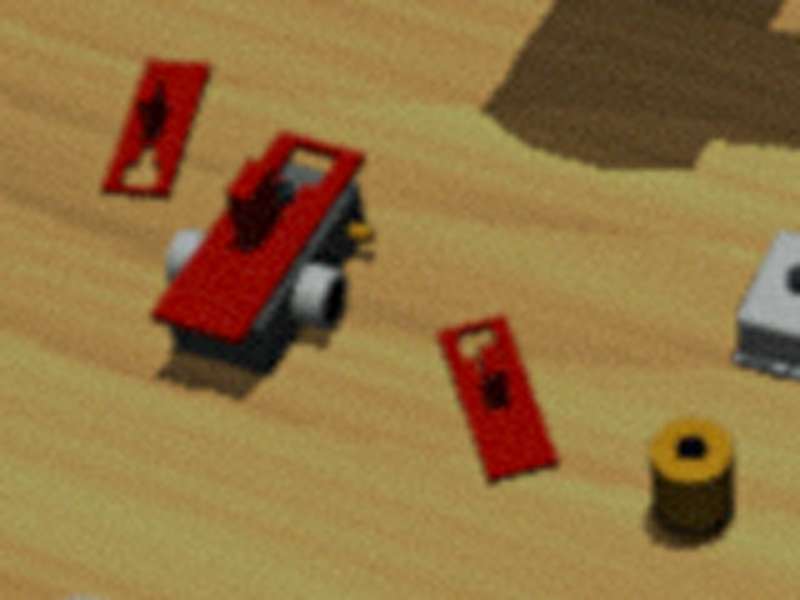

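```bash
cat >> h.py <<'E'
def red(p,u,v,r=40):
    f=p["frame"].astype(int);m=(f[...,0]>70)&(f[...,0]>2.2*f[...,1])&(f[...,0]>2.2*f[...,2])
    m=cv2.morphologyEx(m.astype(np.uint8),cv2.MORPH_CLOSE,np.ones((3,3)))
    n,l=cv2.connectedComponents(m);k=l[v-6:v+7,u-6:u+7];k=k[k>0]
    m=(l==np.bincount(k).argmax()).astype(np.uint8)
    # fill holes
    c,_=cv2.findContours(m,cv2.RETR_EXTERNAL,cv2.CHAIN_APPROX_NONE);o=np.zeros_like(m);cv2.drawContours(o,c,-1,1,-1);return o
E
python3 - <<'E'
from h import *
T=get_image("top");S=get_image("scene")
t=red(T,450,235);s=red(S,205,187)
print(t.sum(),s.sum())
for lab,ms,ps in (("T",[t],[T]),("S",[s],[S]),("TS",[t,s],[T,S])):
    r=fit("cover_center",ms,ps,.515,-.332,0.,.034)
    print(lab,np.round(r[:2],4),round(np.degrees(r[2]),1),round(r[3],3))
E
```

```text
939 630
T [ 0.5143 -0.332 ] 2.0 0.073
S [ 0.5149 -0.3306] 2.9 0.279
TS [ 0.5143 -0.3314] 2.1 0.183
```

```bash
cat >> h.py <<'E'
def plan(x,y,z,yaw=None):
    o=observe();R=np.array(o["tool_rot"]);d=np.array([x,y,z])-o["position"]
    cy=np.degrees(np.arctan2(R[1,0],R[0,0]))
    s=d@R
    r=0 if yaw is None else np.radians(((cy-yaw+90)%180)-90)
    print("slide",np.round(s,4),"len",round(np.linalg.norm(s),3),"roll",round(r,3),"yaw",round(cy,1),"pos",np.round(o["position"],4),"q6",round(o["q"][5],1),"t",round(o["time_s"],1),"F",np.round(o["ft_force"],1),"w",round(o["grip_width"],4))
E
python3 -c "
from h import *
plan(.514,-.332,.2,2)"
```

```text
slide [ 0.4209 -0.1058 -0.0071] len 0.434 roll 0.204 yaw 13.7 pos [ 0.1301 -0.5344  0.1929] q6 -12.3 t 1.9 F [-0.4 -0.4  0.5] w 0.086
```

```bash
python3 -m crank '{"slide":[[0.421,-0.106,-0.007],[0.421,-0.106,-0.007],[0.421,-0.106,-0.007],[0.421,-0.106,-0.007],[0.421,-0.106,-0.007],[0.421,-0.106,-0.007],[0.421,-0.106,-0.007],[0.421,-0.106,-0.007]],"roll":[0.1,0.204,0.204,0.204,0.204,0.204,0.204,0.204],"grip":[0.085,0.085,0.085,0.085,0.085,0.085,0.085,0.085]}' 30
python3 -c "
from h import *
plan(.514,-.332,.2,2)"
```

```text
time_s: 2.65
position: [0.4855, -0.3465, 0.1996]
tool_rot: [[0.999, 0.035, 0.0], [0.035, -0.999, -0.0], [0.0, 0.0, -1.0]]
ft_force: [0.0, -0.8, 1.6]
grip_width: 0.0848
slide [ 0.029  -0.0135 -0.0004] len 0.032 roll -0.0 yaw 2.0 pos [ 0.4855 -0.3465  0.1996] q6 41.1 t 2.6 F [ 0.  -0.8  1.6] w 0.0848
```

Run:
```python
from h import *
p=get_image("wrist"); cv2.imwrite("pics/c.png",p["frame"][:,:,::-1])
for z in(.034,.039,.073): print(np.round(proj([[.514,-.332,z]],p)))
```

```text
[[301. 165.]]
[[301. 166.]]
[[299. 174.]]
```

View pics/c.png

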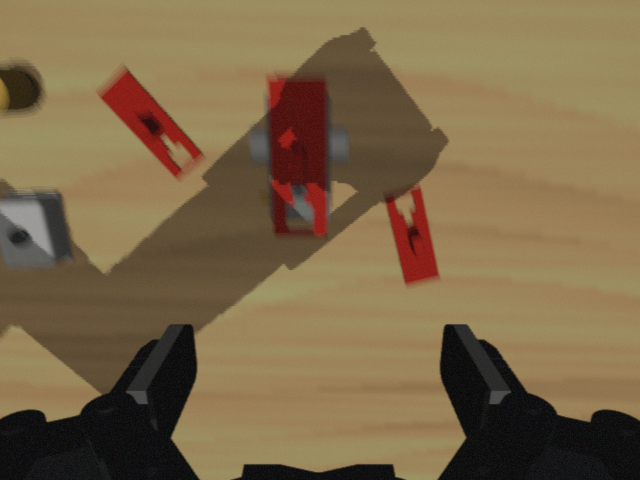

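```bash
python3 -m crank '{"slide":[[0.03,-0.014,0],[0.03,-0.014,0],[0.03,-0.014,0],[0.03,-0.014,0],[0.03,-0.014,0],[0.03,-0.014,0],[0.03,-0.014,0],[0.03,-0.014,0]],"roll":[0,0,0,0,0,0,0,0],"grip":[0.06,0.06,0.06,0.06,0.06,0.06,0.06,0.06]}'
python3 - <<'E'
from h import *
p=get_image("wrist"); cv2.imwrite("pics/d.png",p["frame"][:,:,::-1])
f=p["frame"].astype(int);m=((f[...,0]>45)&(f[...,0]>2.2*f[...,1])&(f[...,0]>2.2*f[...,2])).astype(np.uint8)
u,v=proj([[.514,-.332,.039]],p)[0].astype(int);print(u,v)
p2=dict(p);
n,l,st,ce=cv2.connectedComponentsWithStats(cv2.morphologyEx(m,cv2.MORPH_CLOSE,np.ones((9,9))))
k=l[max(v-30,0):v+30,u-30:u+30];k=k[k>0];i=np.bincount(k).argmax();print(st[i],ce[i])
c,_=cv2.findContours((l==i).astype(np.uint8),cv2.RETR_EXTERNAL,cv2.CHAIN_APPROX_NONE)
o=np.zeros((480,640),np.uint8);cv2.drawContours(o,c,-1,1,-1)
r=fit("cover_center",[o],[p],.514,-.332,0.03,.034);print(np.round(r[:2],4),np.degrees(r[2]),r[3])
E
```

```text
time_s: 3.5
position: [0.5131, -0.3329, 0.1994]
tool_rot: [[0.999, 0.034, 0.0], [0.034, -0.999, -0.0], [0.0, 0.0, -1.0]]
ft_force: [0.3, -0.7, -0.2]
grip_width: 0.0601
316 201
[ 288  121   57  150 7253] [316.37860196 187.72163243]
[ 0.5149 -0.3318] 2.311392579654276 0.021670399878125135
```

View pics/d.png

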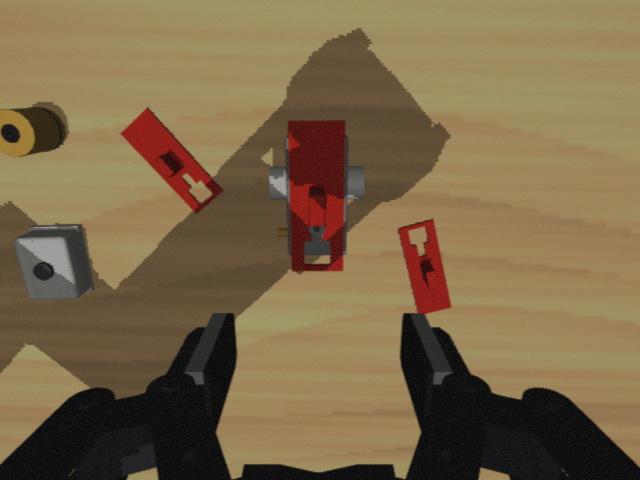

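```bash
python3 -m crank '{"slide":[[0.002,-0.001,0.05],[0.002,-0.001,0.1],[0.002,-0.001,0.13],[0.002,-0.001,0.15],[0.002,-0.001,0.15],[0.002,-0.001,0.15],[0.002,-0.001,0.15],[0.002,-0.001,0.15]],"roll":[0,0,0,0,0,0,0,0],"grip":[0.04,0.04,0.04,0.04,0.04,0.04,0.0,0.0]}' 30
python3 -m crank '{"slide":[[0,0,0],[0,0,0],[0,0,0],[0,0,0],[0,0,0],[0,0,0],[0,0,0],[0,0,0]],"roll":[0,0,0,0,0,0,0,0],"grip":[0,0,0,0,0,0,0,0]}' 30
```

```text
time_s: 4.35
position: [0.5158, -0.3321, 0.0508]
tool_rot: [[0.999, 0.035, 0.002], [0.035, -0.999, -0.002], [0.002, 0.002, -1.0]]
ft_force: [0.7, -0.4, -0.1]
grip_width: 0.0118
time_s: 5.15
position: [0.5153, -0.3317, 0.0493]
tool_rot: [[0.999, 0.035, -0.0], [0.035, -0.999, 0.0], [-0.0, -0.0, -1.0]]
ft_force: [-0.5, 1.2, -0.4]
grip_width: 0.0004
```

Run:
```python
from h import *
p=get_image("wrist"); cv2.imwrite("pics/e.png",p["frame"][:,:,::-1])
S=get_image("scene");a=cv2.resize(S["frame"][140:240,140:260,::-1],None,fx=5,fy=5,interpolation=cv2.INTER_CUBIC)
cv2.imwrite("pics/e_s.png",a)
```

```text
(no output)
```

View pics/e.png

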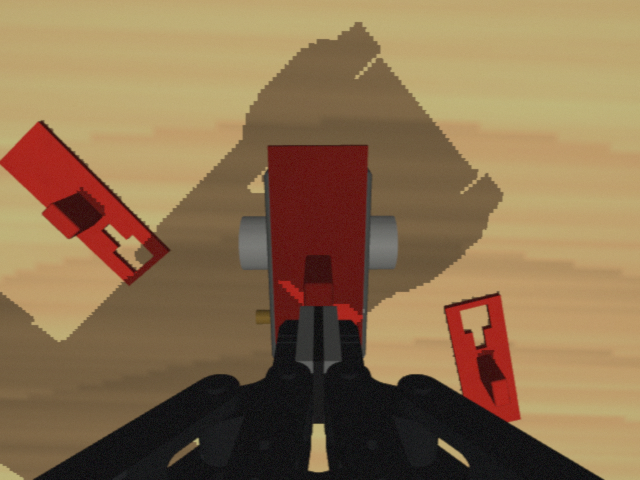

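View pics/e_s.png

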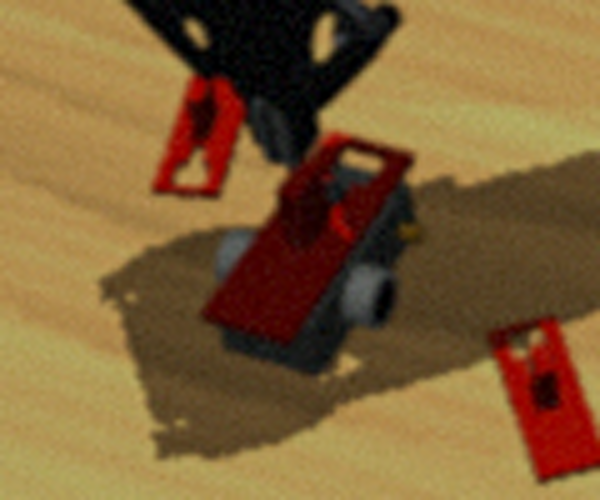

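Run:
```python
from h import *
o=observe();print(o["position"],o["tool_rot"],o["q"])
p=get_image("wrist");T=get_image("top");cv2.imwrite("pics/f.png",cv2.resize(T["frame"][200:300,400:520,::-1],None,fx=5,fy=5,interpolation=cv2.INTER_CUBIC))
t=red(T,450,230)
r=fit("cover_center",[t],[T],.515,-.332,0.04,.034);print(np.round(r[:2],4),np.degrees(r[2]),r[3])
print(p["xyz"])
for z in (.034,.049,.073):print(proj([[.515,-.332,z],[.515+.062,-.332,z],[.515-.062,-.332,z]],p))
```

```text
[ 0.51528084 -0.33162772  0.04934232] [[ 9.99395643e-01  3.47613064e-02 -2.77250629e-05]
 [ 3.47613086e-02 -9.99395640e-01  8.37070948e-05]
 [-2.47985390e-05 -8.46202653e-05 -9.99999996e-01]] [-4.38209373e+01  3.54259984e+01  7.57017464e+01  2.53051859e-03
  6.88767223e+01  4.41860732e+01]Traceback (most recent call last):
  File "<stdin>", line 4, in <module>
  File "h.py", line 47, in red
    m=(l==np.bincount(k).argmax()).astype(np.uint8)
          ~~~~~~~~~~~~~~~~~~~~~^^
ValueError: attempt to get argmax of an empty sequence
```

View pics/f.png

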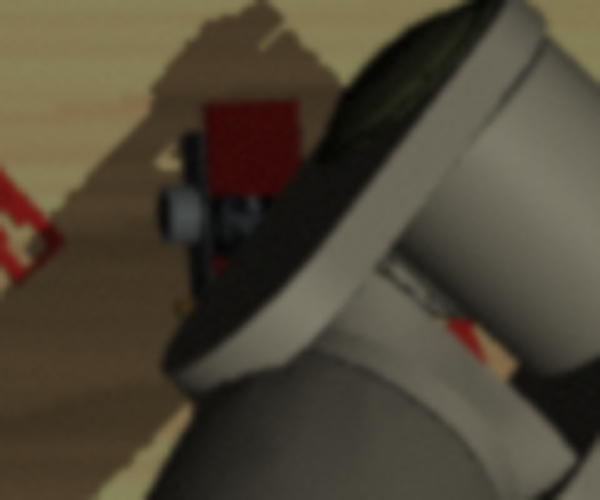

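Run:
```python
from h import *
p=get_image("wrist")
print("edge",back([[268,146],[367,145]],p,.039))
print("fin far foot/top?",back([[318,255]],p,.073),back([[318,255]],p,.039),back([[318,283]],p,.073),back([[318,305]],p,.073))
for z in (.039,.049,.073):print(proj([[.515,-.332,z],[.515+.062,-.332,z],[.515+.012,-.332,z],[.515-.012,-.332,z]],p))
cv2.imwrite("pics/g.png",cv2.resize(p["frame"][220:380,220:420,::-1],None,fx=4,fy=4,interpolation=cv2.INTER_CUBIC))
```

```text
edge [[ 0.57592982 -0.30794502]
 [ 0.57785745 -0.35099745]]
fin far foot/top? [[ 0.53882739 -0.33103743]] [[ 0.52602868 -0.33146585]] [[ 0.52693745 -0.33145071]] [[ 0.51720936 -0.33178885]]
[[318.31313127 276.47852674]
 [323.29435928 145.45748092]
 [319.20145906 253.11287548]
 [317.45710062 298.99466759]]
[[318.317556   285.1812796 ]
 [323.56362927 148.17642576]
 [319.24922864 260.85000047]
 [317.42134308 308.58650362]]
[[318.33012259 309.89777675]
 [324.34350397 156.05118507]
 [319.38536887 282.90031339]
 [317.32012629 335.73756269]]
```

View pics/g.png

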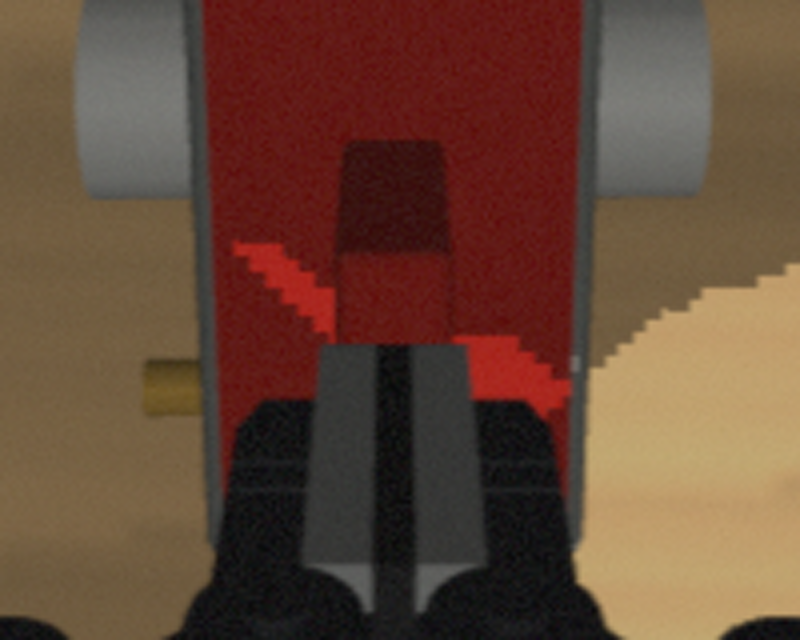

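Run:
```python
from h import *
p=get_image("scene");o=observe()
im=cv2.resize(p["frame"][100:220,140:300,::-1],None,fx=5,fy=5,interpolation=cv2.INTER_CUBIC)
def dot(P,c):
    for u,v in proj(P,p): cv2.circle(im,(int((u-140+.5)*5),int((v-100+.5)*5)),4,c,-1)
print(o["position"],o["grip_width"])
dot([o["position"]],(0,255,0))
dot([o["position"]+[0,0,.0187]],(255,255,0))
M0=[[.515+sx*.012,-.332+sy*.006,.073] for sx in(-1,1) for sy in(-1,1)]
dot(M0,(255,0,255))
cv2.imwrite("pics/h.png",im)
```

```text
[ 0.51527704 -0.3316695   0.04936647] 0.00020125682875561996
```

View pics/h.png

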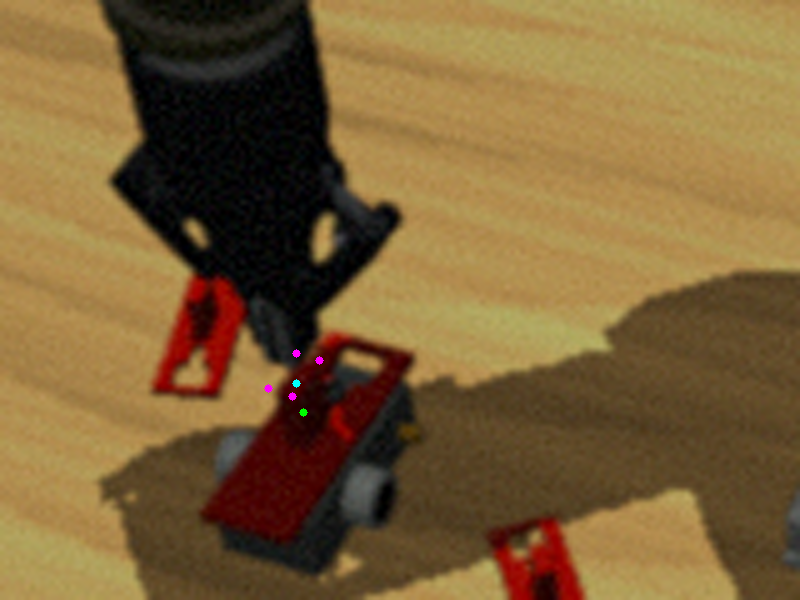

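Run:
```python
from h import *
S=get_image("scene");W=get_image("wrist")
for z in(.05,.06,.07,.075,.08,.085,.09,.1): print(z,back([[197,172.4]],S,z),back([[318,306]],W,z))
```

```text
0.05 [[ 0.49173758 -0.35343843]] [[ 0.50487152 -0.33220703]]
0.06 [[ 0.49998328 -0.34672908]] [[ 0.51003893 -0.33203218]]
0.07 [[ 0.50822898 -0.34001974]] [[ 0.51520634 -0.33185734]]
0.075 [[ 0.51235183 -0.33666506]] [[ 0.51779005 -0.33176992]]
0.08 [[ 0.51647468 -0.33331039]] [[ 0.52037375 -0.3316825 ]]
0.085 [[ 0.52059752 -0.32995572]] [[ 0.52295746 -0.33159508]]
0.09 [[ 0.52472037 -0.32660104]] [[ 0.52554116 -0.33150766]]
0.1 [[ 0.53296607 -0.3198917 ]] [[ 0.53070857 -0.33133282]]
```

```bash
python3 -m crank '{"slide":[[0,0,0],[0,0,0],[0,0,0],[0,0,0.003],[0,0,0.006],[0,0,0.006],[0,0,0.006],[0,0,0.006]],"roll":[0,0,0,0,0,0,0,0],"grip":[0.035,0.035,0.035,0.035,0.035,0.035,0.035,0.035]}' 30
python3 - <<'E'
from h import *
W=get_image("wrist");S=get_image("scene")
im=np.vstack([cv2.resize(W["frame"][220:380,220:420,::-1],(750,600))[:300],cv2.resize(S["frame"][140:200,140:290,::-1],(750,300),interpolation=cv2.INTER_CUBIC)])
cv2.imwrite("pics/i.png",im);cv2.imwrite("pics/i2.png",W["frame"][:,:,::-1])
E
```

```text
time_s: 6.35
position: [0.5153, -0.3317, 0.0434]
tool_rot: [[0.999, 0.035, 0.0], [0.035, -0.999, -0.0], [0.0, 0.0, -1.0]]
ft_force: [1.2, 0.8, -1.0]
grip_width: 0.0352
```

View pics/i.png

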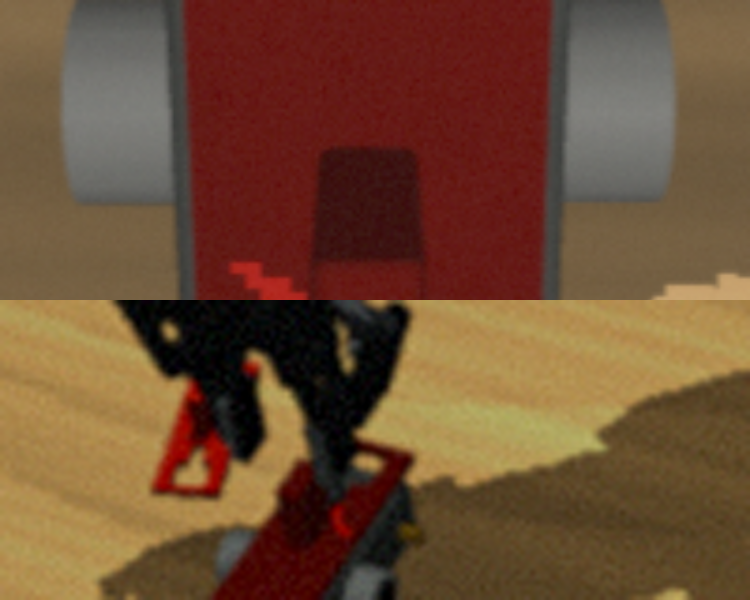

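View pics/i2.png

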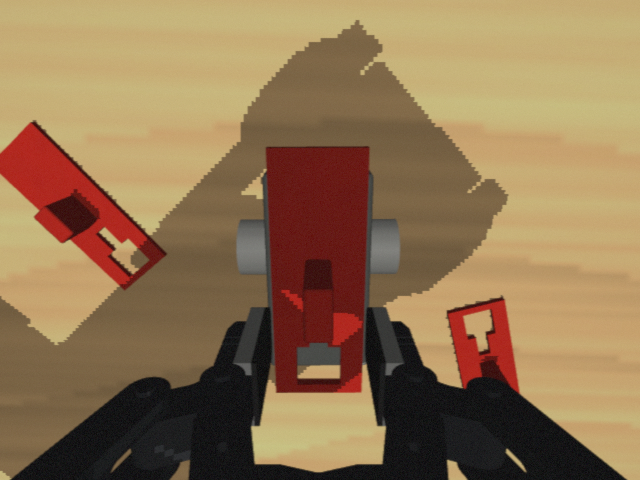

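```bash
python3 -m crank '{"slide":[[0,0,0.004],[0,0,0.008],[0,0,0.012],[0,0,0.016],[0,0,0.02],[0,0,0.02],[0,0,0.02],[0,0,0.02]],"roll":[0,0,0,0,0,0,0,0],"grip":[0.035,0.035,0.035,0.035,0.035,0.035,0.035,0.035]}' 30
python3 - <<'E'
from h import *
W=get_image("wrist");S=get_image("scene")
cv2.imwrite("pics/j.png",cv2.resize(S["frame"][110:210,140:290,::-1],(750,500),interpolation=cv2.INTER_CUBIC));cv2.imwrite("pics/j2.png",W["frame"][:,:,::-1])
E
```

```text
time_s: 7.25
position: [0.5154, -0.3317, 0.0236]
tool_rot: [[0.999, 0.035, 0.0], [0.035, -0.999, -0.0], [0.0, 0.0, -1.0]]
ft_force: [-0.2, 0.7, -0.0]
grip_width: 0.0349
```

View pics/j.png

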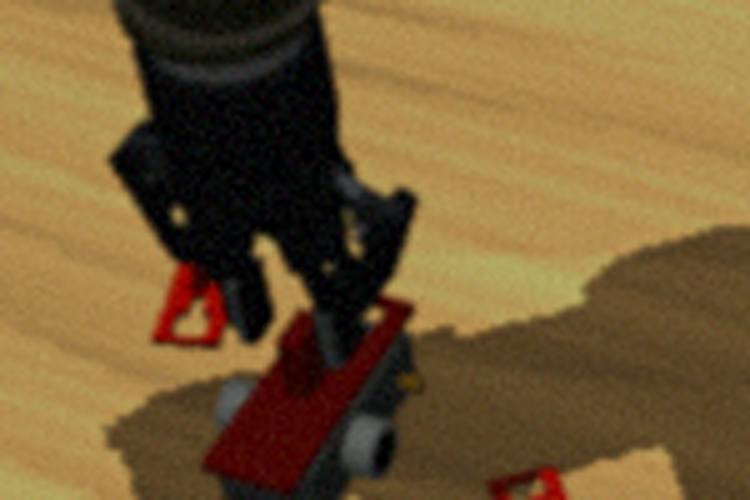

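View pics/j2.png

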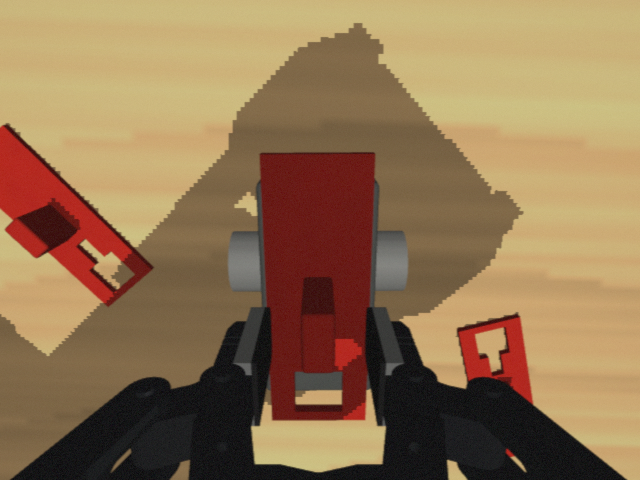

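```bash
python3 -m crank '{"slide":[[0,0,0.004],[0,0,0.008],[0,0,0.008],[0,0,0.008],[0,0,0.008],[0,0,0.008],[0,0,0.008],[0,0,0.008]],"roll":[0,0,0,0,0,0,0,0],"grip":[0.035,0.035,0.035,0,0,0,0,0]}' 30
python3 - <<'E'
from h import *
W=get_image("wrist");S=get_image("scene")
cv2.imwrite("pics/k.png",cv2.resize(S["frame"][110:210,140:290,::-1],(750,500),interpolation=cv2.INTER_CUBIC));cv2.imwrite("pics/k2.png",W["frame"][:,:,::-1])
o=observe();print(o["grip_width"],o["ft_force"])
E
```

```text
time_s: 8.15
position: [0.5153, -0.3317, 0.0155]
tool_rot: [[0.999, 0.035, 0.0], [0.035, -0.999, -0.0], [0.0, 0.0, -1.0]]
ft_force: [0.5, 0.4, 0.1]
grip_width: 0.0113
0.011212511173141504 [0.40758079 0.01337326 1.22020959]
```

View pics/k.png

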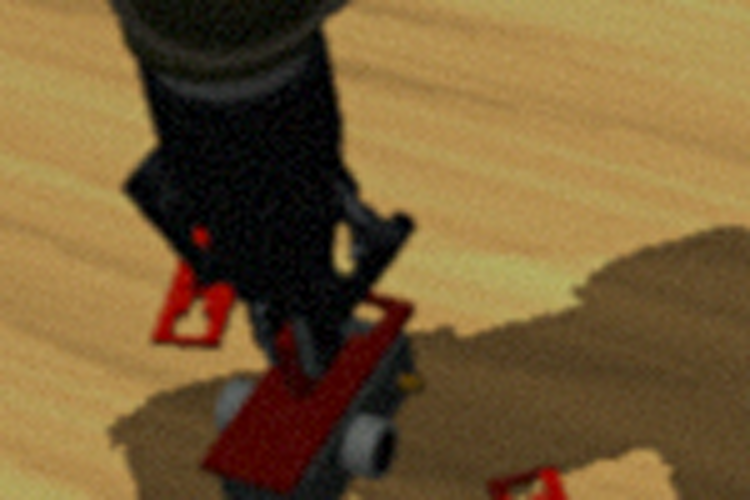

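View pics/k2.png

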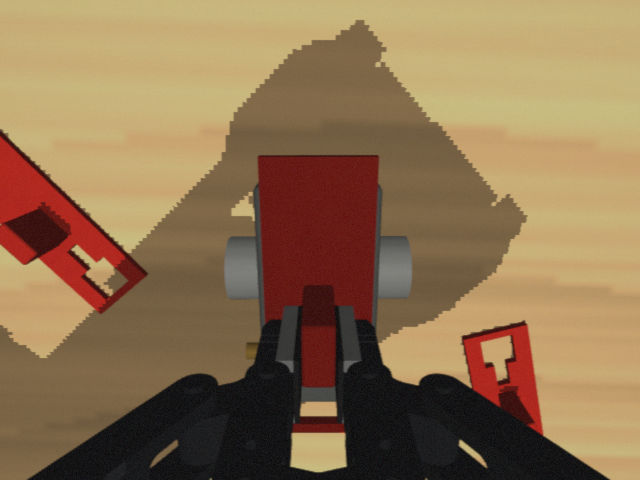

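```bash
python3 -m crank '{"slide":[[0.004,0,0],[0.008,0,0],[0.012,0,0],[0.016,0,0],[0.02,0,0],[0.024,0,0],[0.024,0,0],[0.024,0,0]],"roll":[0,0,0,0,0,0,0,0],"grip":[0,0,0,0,0,0,0,0]}' 40
python3 - <<'E'
from h import *
W=get_image("wrist")
cv2.imwrite("pics/l2.png",W["frame"][:,:,::-1])
plan(.5,-.3,.2)
E
```

```text
time_s: 9.05
position: [0.5399, -0.3308, 0.0155]
tool_rot: [[0.999, 0.035, 0.001], [0.035, -0.999, -0.0], [0.001, 0.0, -1.0]]
ft_force: [0.9, 0.0, 2.9]
grip_width: 0.0111
slide [-0.0385 -0.0322 -0.1846] len 0.191 roll 0 yaw 2.0 pos [ 0.5398 -0.3309  0.0155] q6 45.8 t 9.1 F [ 1.8 -0.2  1.8] w 0.0106
```

View pics/l2.png

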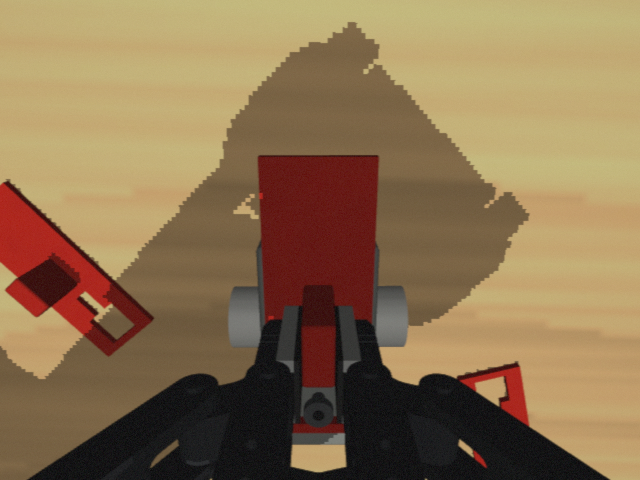

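```bash
python3 -m crank '{"slide":[[0,0,-0.003],[0,0,-0.006],[0,0,-0.01],[0,0,-0.015],[0,0,-0.025],[0,0,-0.04],[0,0,-0.06],[0,0,-0.085]],"roll":[0,0,0,0,0,0,0,0],"grip":[0,0,0,0,0,0,0,0]}' 40
python3 - <<'E'
from h import *
W=get_image("wrist")
cv2.imwrite("pics/m2.png",W["frame"][:,:,::-1])
plan(.454,.2745,.12,6)
E
```

```text
time_s: 9.9
position: [0.5389, -0.3306, 0.1012]
tool_rot: [[0.999, 0.035, -0.001], [0.035, -0.999, 0.001], [-0.001, -0.001, -1.0]]
ft_force: [-0.6, -0.1, -0.2]
grip_width: 0.011
slide [-0.0654 -0.6091 -0.017 ] len 0.613 roll -0.07 yaw 2.0 pos [ 0.5406 -0.332   0.1063] q6 45.8 t 9.9 F [ 1.1 -0.7  3.1] w 0.0112
```

View pics/m2.png

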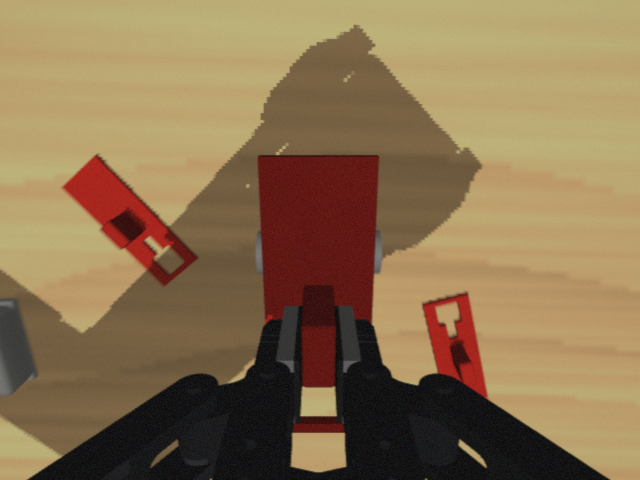

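```bash
python3 -m crank '{"slide":[[0,-0.02,-0.005],[0,-0.05,-0.01],[-0.005,-0.09,-0.015],[-0.01,-0.135,-0.015],[-0.015,-0.18,-0.015],[-0.02,-0.225,-0.015],[-0.025,-0.27,-0.015],[-0.03,-0.315,-0.015]],"roll":[0,-0.02,-0.04,-0.07,-0.07,-0.07,-0.07,-0.07],"grip":[0,0,0,0,0,0,0,0]}' 40
python3 -c "
from h import *
plan(.454,.2745,.12,6)"
```

```text
time_s: 10.75
position: [0.497, -0.0146, 0.1154]
tool_rot: [[0.995, 0.105, -0.0], [0.105, -0.995, 0.0], [-0.0, -0.0, -1.0]]
ft_force: [0.7, -0.1, -0.7]
grip_width: 0.0111
slide [-0.0125 -0.292  -0.0045] len 0.292 roll 0.0 yaw 6.0 pos [ 0.497  -0.0146  0.1154] q6 68.6 t 10.8 F [ 0.7 -0.1 -0.7] w 0.0111
```

```bash
python3 -m crank '{"slide":[[-0.002,-0.045,0],[-0.004,-0.09,0],[-0.006,-0.135,0],[-0.008,-0.18,0],[-0.01,-0.225,0],[-0.012,-0.26,0],[-0.012,-0.28,0],[-0.012,-0.288,0]],"roll":[0,0,0,0,0,0,0,0],"grip":[0,0,0,0,0,0,0,0]}' 40
python3 - <<'E'
from h import *
plan(.454,.2745,.12,6)
W=get_image("wrist")
cv2.imwrite("pics/n2.png",W["frame"][:,:,::-1])
plan(.454,.2745,.12,6)
E
```

```text
time_s: 11.55
position: [0.4548, 0.27, 0.1152]
tool_rot: [[0.994, 0.107, -0.001], [0.107, -0.994, 0.0], [-0.001, -0.0, -1.0]]
ft_force: [0.4, -0.6, -1.2]
grip_width: 0.011
slide [-0.0003 -0.0045 -0.0048] len 0.007 roll 0.003 yaw 6.2 pos [0.4548 0.27   0.1152] q6 101.7 t 11.6 F [ 0.4 -0.6 -1.2] w 0.011
slide [-0.0006 -0.0047 -0.0047] len 0.007 roll 0.002 yaw 6.1 pos [0.4551 0.2699 0.1153] q6 101.7 t 11.6 F [-0.   0.2 -0.6] w 0.0114
```

View pics/n2.png

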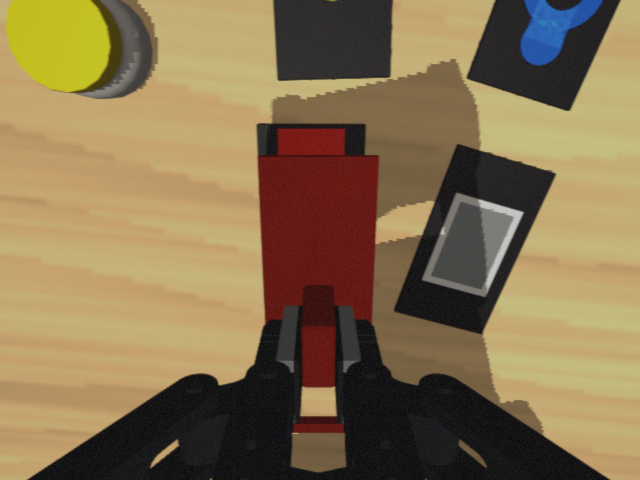

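Run:
```python
from h import *
W=get_image("wrist")
e=back([[258,124],[364,125.5]],W,.004);print(e,e.mean(0)-np.array([np.cos(.106),np.sin(.106)])*.065)
print(np.degrees(np.arctan2(*(e[0]-e[1])[::-1]))-90)
for n in("mat_bowl","mat_slide","mat_flange"):
    c=silhouettes(n,W); print(n,[(x["confidence"],x["box"]) for x in c][:2])
c=[x for x in silhouettes("mat_bowl",W)][0]
r=fit("mat_bowl",[c["pixels"]],[W],.446,.1585,-.16,0);print(r)
```

```text
[[0.51482053 0.31570905]
 [0.52129644 0.24659422]] [0.45342332 0.27427453]
5.352859055076479
mat_bowl [(0.87, [476.9, 241.3, 163.9, 193.8])]
mat_slide [(0.85, [333.1, 40.8, 114.4, 77.2])]
mat_flange [(0.87, [544.8, 56.5, 156.0, 113.0]), (0.49, [318.8, 294.9, 122.2, 279.2])]
(np.float64(0.4462321509235243), np.float64(0.15811104046926489), np.float64(-0.17123622351384524), np.float64(0.013231359350925453))
```

```bash
python3 -m crank '{"slide":[[-0.001,-0.0045,0.03],[-0.001,-0.0045,0.065],[-0.001,-0.0045,0.09],[-0.001,-0.0045,0.108],[-0.001,-0.0045,0.118],[-0.001,-0.0045,0.123],[-0.001,-0.0045,0.126],[-0.001,-0.0045,0.128]],"roll":[0,0,0,0,0,0,0,0],"grip":[0,0,0,0,0,0,0,0]}' 40
python3 -c "
from h import *
plan(.454,.2745,-.014,6)"
```

```text
time_s: 12.65
position: [0.4553, 0.2725, -0.0121]
tool_rot: [[0.995, 0.104, 0.001], [0.104, -0.995, 0.0], [0.001, -0.0, -1.0]]
ft_force: [0.5, 0.1, -1.3]
grip_width: 0.0111
slide [-0.0011 -0.0021  0.0019] len 0.003 roll -0.0 yaw 6.0 pos [ 0.4553  0.2725 -0.0121] q6 102.1 t 12.7 F [ 0.5  0.1 -1.3] w 0.0111
```

```bash
python3 -m crank '{"slide":[[-0.001,-0.002,0],[-0.001,-0.002,0.0005],[-0.001,-0.002,0.001],[-0.001,-0.002,0.0015],[-0.001,-0.002,0.002],[-0.001,-0.002,0.0025],[-0.001,-0.002,0.003],[-0.001,-0.002,0.003]],"roll":[0,0,0,0,0,0,0,0],"grip":[0,0,0,0,0,0,0,0]}' 40
python3 -m crank '{"slide":[[0,0,0],[0,0,0],[0,0,0],[0,0,0],[0,0,-0.005],[0,0,-0.04],[0,0,-0.08],[0,0,-0.12]],"roll":[0,0,0,0,0,0,0,0],"grip":[0.015,0.02,0.03,0.035,0.035,0.035,0.035,0.035]}'
python3 - <<'E'
from h import *
W=get_image("wrist")
cv2.imwrite("pics/o.png",W["frame"][:,:,::-1])
plan(.442,-.096,.12,0)
E
```

```text
time_s: 13.45
position: [0.4537, 0.2744, -0.0146]
tool_rot: [[0.995, 0.105, 0.001], [0.105, -0.995, 0.0], [0.001, -0.0, -1.0]]
ft_force: [-3.6, -0.6, 10.2]
grip_width: 0.0112
time_s: 14.25
position: [0.4533, 0.2742, 0.106]
tool_rot: [[0.995, 0.105, -0.0], [0.105, -0.995, -0.0], [-0.0, 0.0, -1.0]]
ft_force: [-0.7, -0.1, -0.3]
grip_width: 0.0351
slide [-0.053   0.3678 -0.0089] len 0.372 roll 0.105 yaw 6.0 pos [0.4562 0.2754 0.1125] q6 102.4 t 14.3 F [1.7 0.4 6. ] w 0.0353
```

View pics/o.png

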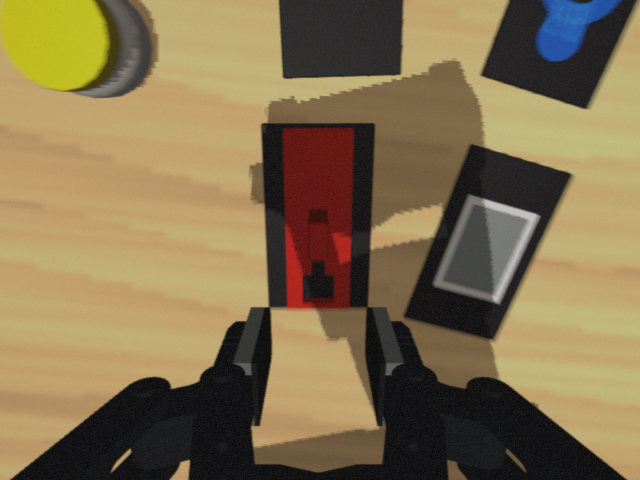

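```bash
python3 -m crank '{"slide":[[-0.007,0.045,-0.01],[-0.013,0.09,-0.01],[-0.02,0.135,-0.01],[-0.026,0.18,-0.01],[-0.033,0.225,-0.01],[-0.039,0.27,-0.01],[-0.046,0.315,-0.01],[-0.053,0.36,-0.01]],"roll":[0,0.03,0.03,0.03,0.03,0.03,0.03,0.03],"grip":[0.07,0.07,0.07,0.07,0.07,0.07,0.07,0.07]}'
python3 -m crank '{"slide":[[0,0.008,0],[0,0.008,0],[0,0.008,0],[0,0.008,0],[0,0.008,0],[0,0.008,0],[0,0.008,0],[0,0.008,0]],"roll":[0,0,0,0,0,0,0,0],"grip":[0.07,0.07,0.07,0.07,0.07,0.07,0.07,0.07]}'
python3 - <<'E'
from h import *
W=get_image("wrist")
cv2.imwrite("pics/p.png",W["frame"][:,:,::-1])
for c in silhouettes("bowl_center",W)[:2]:
    print(c["confidence"],c["box"])
    r=fit("bowl_center",[c["pixels"]],[W],.4415,-.096,.07,0);print(np.round(r,4),np.degrees(r[2]))
plan(.442,-.096,.02,4)
E
```

```text
time_s: 15.1
position: [0.4382, -0.091, 0.1147]
tool_rot: [[0.997, 0.075, 0.001], [0.075, -0.997, -0.0], [0.001, 0.0, -1.0]]
ft_force: [0.8, -0.2, -0.4]
grip_width: 0.0701
time_s: 15.9
position: [0.4392, -0.097, 0.1144]
tool_rot: [[0.997, 0.075, 0.0], [0.075, -0.997, 0.0], [0.0, -0.0, -1.0]]
ft_force: [0.2, -0.0, 0.5]
grip_width: 0.0699
0.77 [315.6, 218.6, 76.1, 97.4]
[ 0.4422 -0.0957  0.0558  0.0446] 3.1989248575353852
slide [ 0.0029 -0.0009  0.0944] len 0.094 roll 0.005 yaw 4.3 pos [ 0.4392 -0.0971  0.1144] q6 58.1 t 16.0 F [-0.1  0.4  0.6] w 0.0699
```

View pics/p.png

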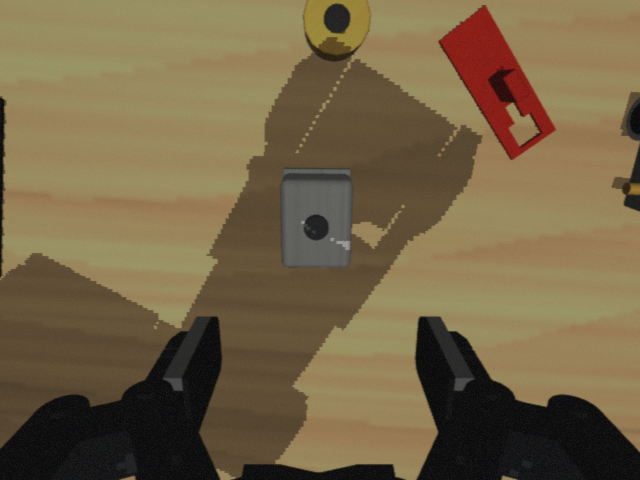

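```bash
python3 -m crank '{"slide":[[0.003,-0.001,0.04],[0.003,-0.001,0.08],[0.003,-0.001,0.105],[0.003,-0.001,0.12],[0.003,-0.001,0.13],[0.003,-0.001,0.136],[0.003,-0.001,0.14],[0.003,-0.001,0.14]],"roll":[0,0,0,0,0,0,0,0],"grip":[0.07,0.07,0.07,0.07,0.07,0.07,0.07,0.07]}' 30
python3 -m crank '{"slide":[[0,0,0],[0,0,0],[0,0,0],[0,0,0],[0,0,0],[0,0,0],[0,0,0],[0,0,0]],"roll":[0,0,0,0,0,0,0,0],"grip":[0.05,0.03,0.03,0.03,0.03,0.03,0.03,0.03]}' 30
python3 - <<'E'
from h import *
W=get_image("wrist")
cv2.imwrite("pics/q.png",W["frame"][:,:,::-1])
plan(.442,-.096,.02,4)
E
```

```text
time_s: 16.8
position: [0.4422, -0.096, -0.0255]
tool_rot: [[0.997, 0.075, 0.0], [0.075, -0.997, -0.0], [0.0, 0.0, -1.0]]
ft_force: [0.3, -0.0, -0.2]
grip_width: 0.0701
time_s: 17.6
position: [0.4424, -0.0962, -0.025]
tool_rot: [[0.997, 0.075, 0.001], [0.075, -0.997, -0.001], [0.001, 0.001, -1.0]]
ft_force: [-0.9, -1.2, 6.8]
grip_width: 0.0453
slide [-0.0004 -0.0001 -0.045 ] len 0.045 roll 0.005 yaw 4.3 pos [ 0.4424 -0.0961 -0.025 ] q6 58.4 t 17.6 F [-1.3 -0.5  7.5] w 0.0454
```

View pics/q.png

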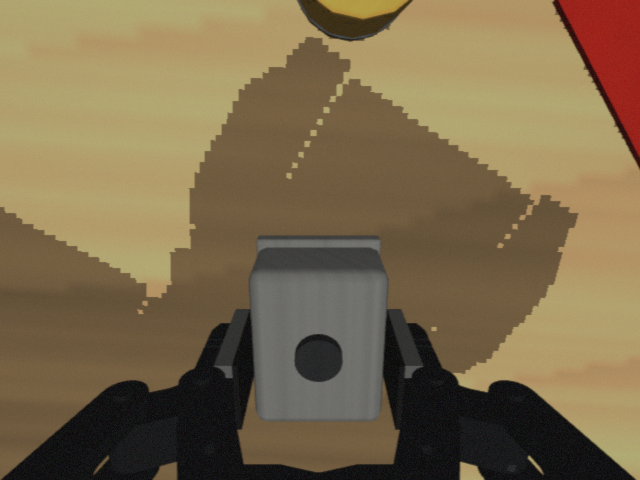

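```bash
python3 -m crank '{"slide":[[0,0,-0.01],[0,0,-0.03],[0,0,-0.06],[0,-0.02,-0.09],[0,-0.06,-0.11],[0,-0.1,-0.12],[0,-0.14,-0.12],[0,-0.18,-0.12]],"roll":[0,0,0,0.05,0.1,0.15,0.2,0.243],"grip":[0.03,0.03,0.03,0.03,0.03,0.03,0.03,0.03]}' 40
python3 -c "
from h import *
plan(.4462,.1583,.08,-9.6)"
```

```text
time_s: 18.45
position: [0.4282, 0.0851, 0.0954]
tool_rot: [[0.985, -0.17, 0.001], [-0.17, -0.985, -0.0], [0.001, -0.0, -1.0]]
ft_force: [1.1, 0.3, -0.9]
grip_width: 0.0452
slide [ 0.0053 -0.0752  0.0154] len 0.077 roll -0.003 yaw -9.8 pos [0.4282 0.0851 0.0954] q6 95.4 t 18.4 F [ 1.1  0.3 -0.9] w 0.0452
```

```bash
python3 -m crank '{"slide":[[0.002,-0.025,0],[0.005,-0.05,0],[0.005,-0.068,0],[0.005,-0.075,0],[0.005,-0.075,0],[0.005,-0.075,0.01],[0.005,-0.075,0.03],[0.005,-0.075,0.05]],"roll":[0,0,0,0,0,0,0,0],"grip":[0.03,0.03,0.03,0.03,0.03,0.03,0.03,0.03]}' 40
python3 - <<'E'
from h import *
W=get_image("wrist")
cv2.imwrite("pics/r.png",W["frame"][:,:,::-1])
plan(.4462,.1583,-.021,-9.6)
E
```

```text
time_s: 19.25
position: [0.4459, 0.1557, 0.0435]
tool_rot: [[0.986, -0.169, 0.0], [-0.169, -0.986, -0.0], [0.0, 0.0, -1.0]]
ft_force: [1.7, 0.7, -1.0]
grip_width: 0.0447
slide [ 0.0019 -0.0033  0.0616] len 0.062 roll -0.002 yaw -9.7 pos [0.4441 0.1554 0.0407] q6 104.6 t 19.3 F [-2.7 -0.  -5.1] w 0.0448
```

View pics/r.png

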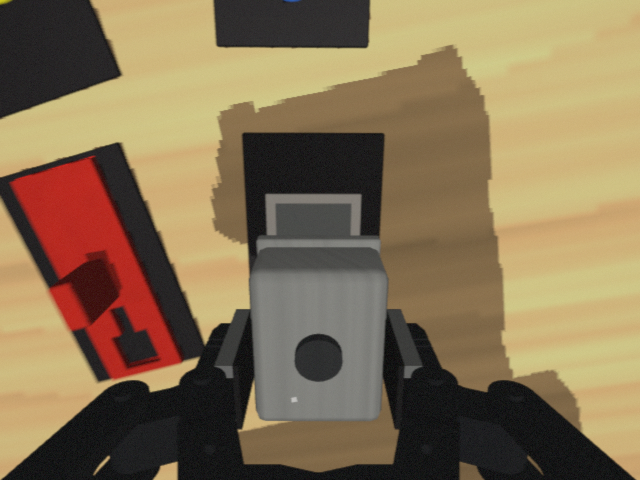

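```bash
python3 -m crank '{"slide":[[0.001,-0.003,0.015],[0.001,-0.003,0.03],[0.001,-0.003,0.042],[0.001,-0.003,0.05],[0.001,-0.003,0.055],[0.001,-0.003,0.058],[0.001,-0.003,0.06],[0.001,-0.003,0.061]],"roll":[0,0,0,0,0,0,0,0],"grip":[0.03,0.03,0.03,0.03,0.03,0.03,0.03,0.03]}' 40
python3 -c "
from h import *
plan(.4462,.1583,-.021,-9.6)"
```

```text
time_s: 20.1
position: [0.4477, 0.1594, -0.0165]
tool_rot: [[0.986, -0.167, 0.0], [-0.167, -0.986, 0.0], [0.0, -0.0, -1.0]]
ft_force: [-0.2, 0.8, -0.7]
grip_width: 0.0449
slide [-0.0013  0.0014  0.0045] len 0.005 roll -0.001 yaw -9.6 pos [ 0.4477  0.1594 -0.0165] q6 104.9 t 20.1 F [-0.2  0.8 -0.7] w 0.0449
```

```bash
python3 -m crank '{"slide":[[-0.001,0.001,0.001],[-0.001,0.001,0.0015],[-0.001,0.001,0.002],[-0.001,0.001,0.0025],[-0.001,0.001,0.003],[-0.001,0.001,0.0035],[-0.001,0.001,0.004],[-0.001,0.001,0.0045]],"roll":[0,0,0,0,0,0,0,0],"grip":[0.03,0.03,0.03,0.03,0.03,0.03,0.03,0.03]}' 40
```

```text
time_s: 20.9
position: [0.4464, 0.1586, -0.0209]
tool_rot: [[0.986, -0.167, 0.0], [-0.167, -0.986, -0.0], [0.0, 0.0, -1.0]]
ft_force: [-2.4, 0.8, 9.5]
grip_width: 0.0449
```

Contact (9.5 N). Release, rise, and head towards the slide.

```bash
python3 -m crank '{"slide":[[0,0,0],[0,0,0],[0,0,0],[0,0,0],[0,0,-0.02],[0,0,-0.06],[0,0,-0.1],[0,0,-0.14]],"roll":[0,0,0,0,0,0,0,0],"grip":[0.05,0.06,0.07,0.07,0.07,0.07,0.07,0.07]}' 30
python3 - <<'E'
from h import *
W=get_image("wrist")
cv2.imwrite("pics/s.png",W["frame"][:,:,::-1])
plan(.5585,-.0975,.115,0)
E
```

```text
time_s: 21.7
position: [0.4461, 0.1586, 0.1204]
tool_rot: [[0.986, -0.167, -0.0], [-0.167, -0.986, 0.0], [-0.0, 0.0, -1.0]]
ft_force: [0.6, -0.0, -0.3]
grip_width: 0.0697
slide [0.1506 0.2347 0.0123] len 0.279 roll -0.168 yaw -9.6 pos [0.4491 0.159  0.1264] q6 104.8 t 21.8 F [2.2 0.9 7. ] w 0.0698
```

View pics/s.png

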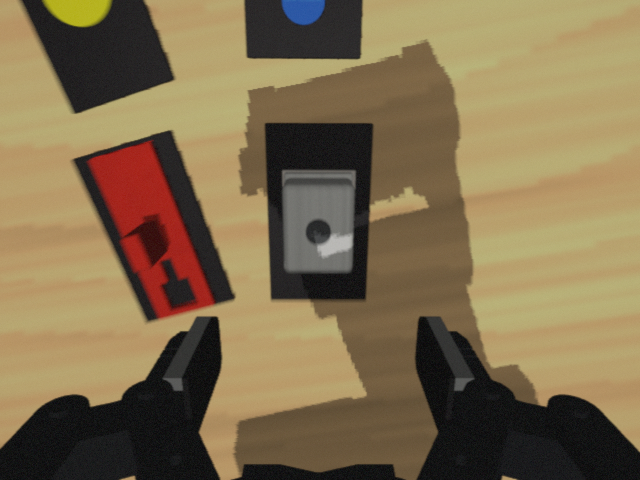

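```bash
python3 -m crank '{"slide":[[0.02,0.03,0],[0.045,0.07,0],[0.07,0.11,0],[0.095,0.15,0],[0.12,0.19,0],[0.14,0.22,0],[0.15,0.235,0],[0.15,0.235,0]],"roll":[0,-0.05,-0.1,-0.168,-0.168,-0.168,-0.168,-0.168],"grip":[0.06,0.06,0.06,0.06,0.06,0.06,0.06,0.06]}'
python3 - <<'E'
from h import *
W=get_image("wrist")
cv2.imwrite("pics/t.png",W["frame"][:,:,::-1])
for c in silhouettes("slide_center",W)[:2]:
    print(c["confidence"],c["box"])
    r=fit("slide_center",[c["pixels"]],[W],.5585,-.0975,.0,0,False);print(np.round(r,4))
plan(.5585,-.0975,-.02,0)
E
```

```text
time_s: 22.55
position: [0.5554, -0.0997, 0.1183]
tool_rot: [[1.0, -0.003, -0.0], [-0.003, -1.0, 0.0], [-0.0, -0.0, -1.0]]
ft_force: [0.4, 0.4, 0.1]
grip_width: 0.0599
0.9 [313.6, 219.1, 55.3, 73.1]
[ 0.5603 -0.098   0.      0.0424]
slide [0.0042 0.0004 0.1385] len 0.139 roll 0.0 yaw 0.0 pos [ 0.5544 -0.0972  0.1185] q6 68.0 t 22.6 F [-0.2  0.5  0.3] w 0.06
```

View pics/t.png

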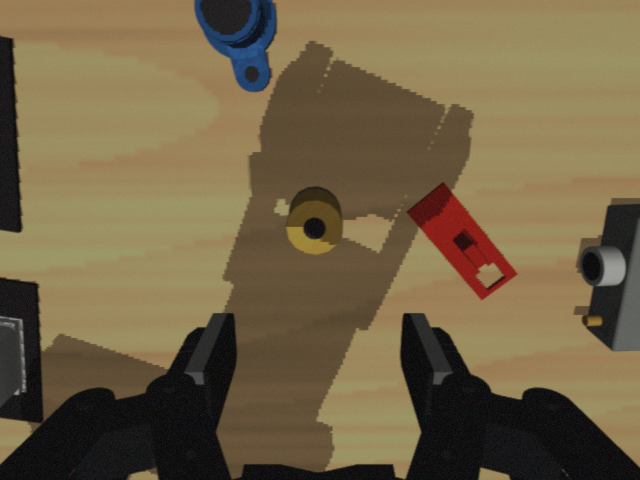

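```bash
python3 -m crank '{"slide":[[0.005,0,0.04],[0.005,0,0.08],[0.005,0,0.105],[0.005,0,0.12],[0.005,0,0.13],[0.005,0,0.136],[0.005,0,0.136],[0.005,0,0.136]],"roll":[0,0,0,0,0,0,0,0],"grip":[0.06,0.06,0.06,0.06,0.06,0.06,0.06,0.06]}' 30
python3 -m crank '{"slide":[[0,0,0],[0,0,0],[0,0,0],[0,0,0],[0,0,0],[0,0,0],[0,0,0],[0,0,0]],"roll":[0,0,0,0,0,0,0,0],"grip":[0.045,0.02,0.02,0.02,0.02,0.02,0.02,0.02]}' 40
python3 - <<'E'
from h import *
W=get_image("wrist")
cv2.imwrite("pics/u.png",W["frame"][:,:,::-1])
plan(.612,.2787,.08,0)
E
```

```text
time_s: 23.45
position: [0.5604, -0.098, -0.0164]
tool_rot: [[1.0, 0.0, 0.001], [0.0, -1.0, -0.0], [0.001, 0.0, -1.0]]
ft_force: [-0.0, 0.5, -0.5]
grip_width: 0.0601
time_s: 24.25
position: [0.5603, -0.0983, -0.0162]
tool_rot: [[1.0, -0.0, 0.001], [-0.0, -1.0, -0.0], [0.001, 0.0, -1.0]]
ft_force: [-0.4, 0.1, 5.6]
grip_width: 0.0349
slide [ 0.0517 -0.377  -0.0964] len 0.393 roll -0.0 yaw -0.0 pos [ 0.5603 -0.0983 -0.0163] q6 68.1 t 24.3 F [-0.8  0.5  5. ] w 0.0345
```

View pics/u.png

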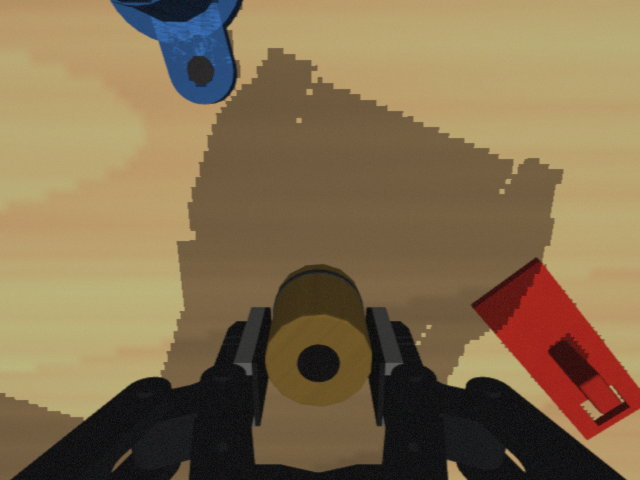

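```bash
python3 -m crank '{"slide":[[0,0,-0.01],[0,0,-0.035],[0,0,-0.07],[0.003,-0.02,-0.1],[0.008,-0.06,-0.11],[0.014,-0.1,-0.11],[0.02,-0.145,-0.11],[0.026,-0.19,-0.11]],"roll":[0,0,0,0,0,0,0,0],"grip":[0.02,0.02,0.02,0.02,0.02,0.02,0.02,0.02]}' 40
python3 -m crank '{"slide":[[0.006,-0.045,0],[0.012,-0.09,0],[0.018,-0.13,0],[0.023,-0.16,0],[0.025,-0.18,0],[0.026,-0.187,0],[0.026,-0.187,0],[0.026,-0.187,0]],"roll":[0,0,0,0,0,0,0,0],"grip":[0.02,0.02,0.02,0.02,0.02,0.02,0.02,0.02]}' 40
python3 - <<'E'
from h import *
W=get_image("wrist")
cv2.imwrite("pics/v.png",W["frame"][:,:,::-1])
e=back([[318,200]],W,.004);print(e)
plan(.612,.2787,-.011,0)
E
```

```text
time_s: 25.1
position: [0.5859, 0.0934, 0.0935]
tool_rot: [[1.0, -0.001, 0.0], [-0.001, -1.0, -0.0], [0.0, 0.0, -1.0]]
ft_force: [1.5, -0.6, -2.3]
grip_width: 0.0346
time_s: 25.9
position: [0.612, 0.2777, 0.093]
tool_rot: [[1.0, -0.001, -0.0], [-0.001, -1.0, -0.0], [-0.0, 0.0, -1.0]]
ft_force: [0.4, -1.0, -1.1]
grip_width: 0.0349
[[0.63071245 0.27751306]]
slide [-1.00e-04 -1.20e-03  1.04e-01] len 0.104 roll -0.001 yaw -0.1 pos [0.6121 0.2775 0.093 ] q6 104.4 t 25.9 F [-0.6 -0.7 -1.6] w 0.0347
```

View pics/v.png

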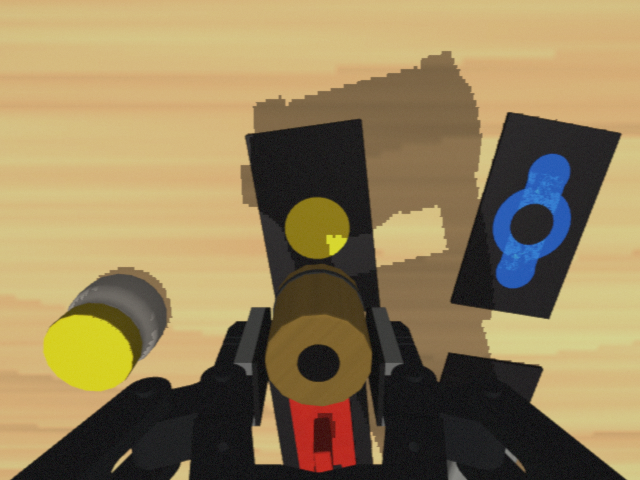

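```bash
python3 - <<'E'
from h import *
W=get_image("wrist")
print(back([[317.5,228.3],[532,223]],W,.004))
c=silhouettes("mat_flange",W)[0]; print(c["confidence"],c["box"])
r=fit("mat_flange",[c["pixels"]],[W],.614,.14,-.17,0);print(np.round(r,4))
E
python3 -m crank '{"slide":[[0,-0.001,0.02],[0,-0.001,0.05],[0,-0.001,0.07],[0,-0.001,0.085],[0,-0.001,0.094],[0,-0.001,0.098],[0,-0.001,0.1],[0,-0.001,0.1]],"roll":[0,0,0,0,0,0,0,0],"grip":[0.02,0.02,0.02,0.02,0.02,0.02,0.02,0.02]}' 40
```

```text
[[0.61185732 0.277682  ]
 [0.61526441 0.13800907]]
0.79 [536.5, 215.4, 169.9, 208.2]
[ 0.6148  0.1385 -0.1731  0.0165]
time_s: 26.85
position: [0.6124, 0.2798, -0.0066]
tool_rot: [[1.0, -0.0, 0.001], [-0.0, -1.0, 0.0], [0.001, -0.0, -1.0]]
ft_force: [-0.1, 0.6, -2.4]
grip_width: 0.0347
```

```bash
python3 -m crank '{"slide":[[0,0.001,0.001],[0,0.001,0.002],[0,0.001,0.003],[0,0.001,0.004],[0,0.001,0.0045],[0,0.001,0.005],[0,0.001,0.0055],[0,0.001,0.006]],"roll":[0,0,0,0,0,0,0,0],"grip":[0.02,0.02,0.02,0.02,0.02,0.02,0.02,0.02]}' 40
```

```text
time_s: 27.65
position: [0.6122, 0.2789, -0.0122]
tool_rot: [[1.0, -0.0, 0.001], [-0.0, -1.0, 0.0], [0.001, -0.0, -1.0]]
ft_force: [-4.8, -1.8, 7.8]
grip_width: 0.0346
```

```bash
python3 -m crank '{"slide":[[0,0,0],[0,0,0],[0,0,0],[0,0,0],[0,0,-0.02],[0,0,-0.06],[0,0,-0.1],[0,0,-0.14]],"roll":[0,0,0,0,0,0,0,0],"grip":[0.04,0.05,0.06,0.06,0.06,0.06,0.06,0.06]}' 30
python3 - <<'E'
from h import *
W=get_image("wrist")
cv2.imwrite("pics/w.png",W["frame"][:,:,::-1])
plan(.682,-.051,.125,13)
E
```

```text
time_s: 28.45
position: [0.6119, 0.2788, 0.1284]
tool_rot: [[1.0, -0.0, -0.0], [-0.0, -1.0, -0.0], [-0.0, 0.0, -1.0]]
ft_force: [1.1, 0.7, 0.8]
grip_width: 0.06
slide [0.0673 0.3306 0.0111] len 0.338 roll -0.227 yaw -0.0 pos [0.6146 0.2796 0.1363] q6 104.4 t 28.5 F [ 0.5 -0.2  5.9] w 0.0598
```

View pics/w.png

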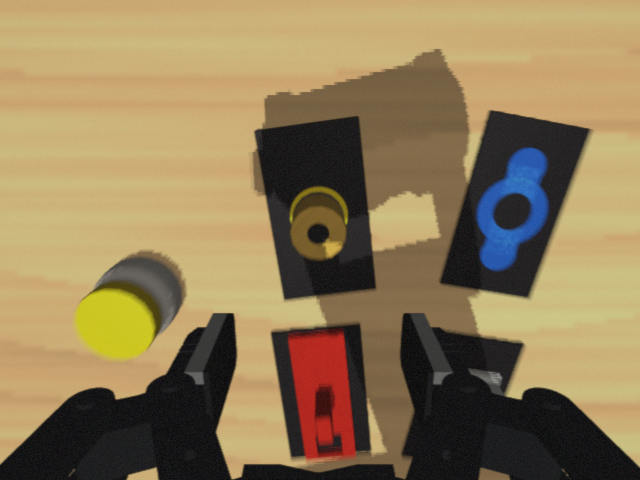

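```bash
python3 -m crank '{"slide":[[0.008,0.04,0],[0.016,0.085,0],[0.026,0.13,0],[0.036,0.175,0],[0.045,0.22,0],[0.054,0.265,0],[0.062,0.305,0],[0.067,0.33,0]],"roll":[-0.05,-0.1,-0.15,-0.2,-0.227,-0.227,-0.227,-0.227],"grip":[0.06,0.06,0.06,0.06,0.06,0.06,0.06,0.06]}'
python3 -m crank '{"slide":[[0,0,0],[0,0,0],[0,0,0],[0,0,0],[0,0,0],[0,0,0],[0,0,0],[0,0,0]],"roll":[0,0,0,0,0,0,0,0],"grip":[0.06,0.06,0.06,0.06,0.06,0.06,0.06,0.06]}'
python3 - <<'E'
from h import *
W=get_image("wrist")
cv2.imwrite("pics/x.png",W["frame"][:,:,::-1])
for c in silhouettes("flange_center",W)[:2]:
    print(c["confidence"],c["box"])
    r=fit("flange_center",[c["pixels"]],[W],.682,-.051,.22,0);print(np.round(r,4),np.degrees(r[2]))
plan(.682,-.051,-.018,13)
E
```

```text
time_s: 29.3
position: [0.6792, -0.0545, 0.1264]
tool_rot: [[0.975, 0.223, -0.0], [0.223, -0.975, -0.0], [-0.0, 0.0, -1.0]]
ft_force: [0.7, 0.4, -0.2]
grip_width: 0.06
time_s: 30.1
position: [0.679, -0.0511, 0.1269]
tool_rot: [[0.974, 0.225, 0.0], [0.225, -0.974, 0.0], [0.0, -0.0, -1.0]]
ft_force: [-0.1, -0.4, -0.2]
grip_width: 0.0603
0.97 [321.5, 209.4, 64.3, 117.9]
[ 0.6823 -0.0521  0.2184  0.0345] 12.51282319021126
slide [0.003  0.0005 0.1449] len 0.145 roll -0.0 yaw 13.0 pos [ 0.679  -0.0512  0.1269] q6 62.8 t 30.2 F [-0.1  0.   0. ] w 0.06
```

View pics/x.png

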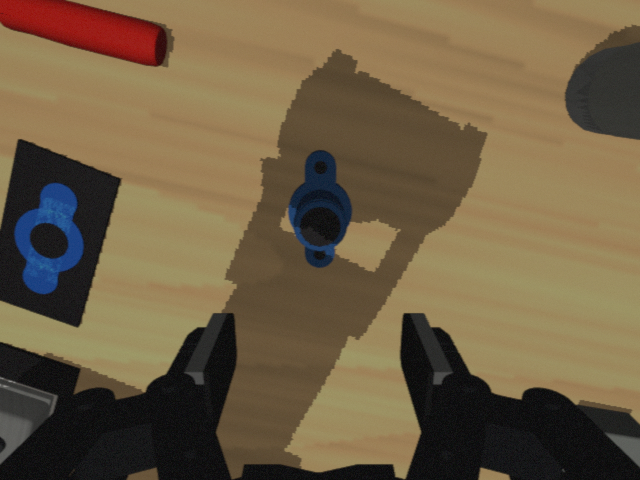

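```bash
python3 -m crank '{"slide":[[0.003,0.0015,0.04],[0.003,0.0015,0.08],[0.003,0.0015,0.11],[0.003,0.0015,0.125],[0.003,0.0015,0.135],[0.003,0.0015,0.14],[0.003,0.0015,0.142],[0.003,0.0015,0.142]],"roll":[0,0,0,0,0,0,0,0],"grip":[0.06,0.06,0.06,0.06,0.06,0.06,0.06,0.06]}' 30
python3 -m crank '{"slide":[[0,0,0],[0,0,0],[0,0,0],[0,0,0],[0,0,0],[0,0,0],[0,0,0],[0,0,0]],"roll":[0,0,0,0,0,0,0,0],"grip":[0.045,0.02,0.02,0.02,0.02,0.02,0.02,0.02]}' 40
python3 - <<'E'
from h import *
W=get_image("wrist")
cv2.imwrite("pics/y.png",W["frame"][:,:,::-1])
plan(.6148,.1385,.09,-9.8)
E
```

```text
time_s: 31.0
position: [0.6828, -0.0521, -0.0142]
tool_rot: [[0.974, 0.225, 0.002], [0.225, -0.974, -0.0], [0.001, 0.001, -1.0]]
ft_force: [0.5, 0.6, -0.3]
grip_width: 0.06
time_s: 31.8
position: [0.6828, -0.0521, -0.014]
tool_rot: [[0.974, 0.225, 0.002], [0.225, -0.974, -0.0], [0.002, 0.001, -1.0]]
ft_force: [-1.2, -0.6, 5.3]
grip_width: 0.0328
slide [-0.0232 -0.201  -0.1043] len 0.228 roll 0.398 yaw 13.0 pos [ 0.6828 -0.0521 -0.0141] q6 62.8 t 31.9 F [-0.9 -0.   5. ] w 0.0327
```

View pics/y.png

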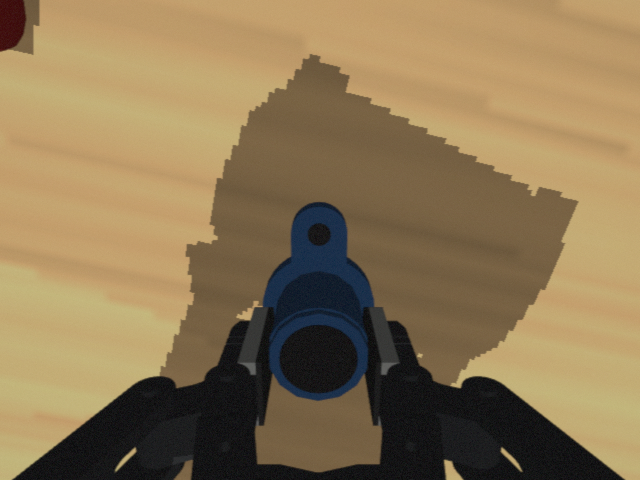

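```bash
python3 -m crank '{"slide":[[0,0,-0.01],[0,0,-0.035],[0,0,-0.07],[-0.002,-0.02,-0.1],[-0.007,-0.06,-0.105],[-0.012,-0.1,-0.105],[-0.017,-0.145,-0.105],[-0.021,-0.18,-0.105]],"roll":[0,0,0,0.08,0.16,0.24,0.32,0.398],"grip":[0.02,0.02,0.02,0.02,0.02,0.02,0.02,0.02]}' 40
python3 -m crank '{"slide":[[-0.004,-0.012,0],[-0.006,-0.018,0],[-0.006,-0.02,0],[-0.006,-0.02,0],[-0.006,-0.02,0],[-0.006,-0.02,0],[-0.006,-0.02,0],[-0.006,-0.02,0]],"roll":[0,0,0,0,0,0,0,0],"grip":[0.02,0.02,0.02,0.02,0.02,0.02,0.02,0.02]}' 40
python3 - <<'E'
from h import *
W=get_image("wrist")
cv2.imwrite("pics/z.png",W["frame"][:,:,::-1])
plan(.6150,.1385,-.005,-9.8)
E
```

```text
time_s: 32.65
position: [0.6201, 0.1208, 0.0904]
tool_rot: [[0.985, -0.173, -0.0], [-0.173, -0.985, 0.0], [-0.0, -0.0, -1.0]]
ft_force: [0.8, 0.3, -1.2]
grip_width: 0.0327
time_s: 33.45
position: [0.6189, 0.1391, 0.0899]
tool_rot: [[0.985, -0.171, -0.0], [-0.171, -0.985, 0.0], [-0.0, -0.0, -1.0]]
ft_force: [-0.6, -0.0, -1.0]
grip_width: 0.0324
slide [-0.0037  0.0013  0.0949] len 0.095 roll -0.0 yaw -9.8 pos [0.6188 0.1392 0.0899] q6 101.8 t 33.5 F [-0.7 -0.2 -1.2] w 0.0327
```

View pics/z.png

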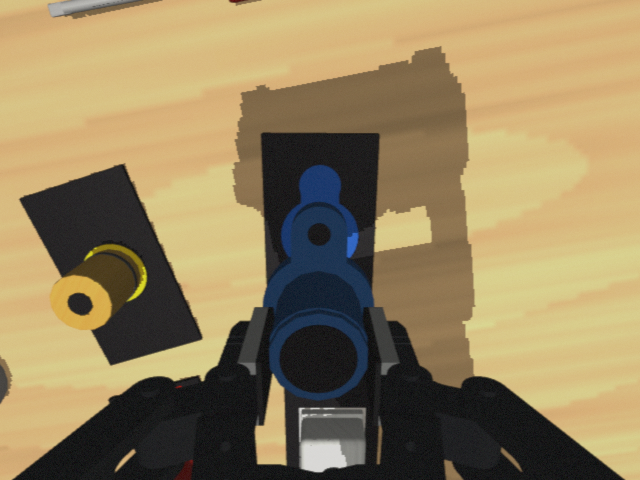

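```bash
python3 -m crank '{"slide":[[-0.0037,0.001,0.02],[-0.0037,0.001,0.05],[-0.0037,0.001,0.07],[-0.0037,0.001,0.082],[-0.0037,0.001,0.09],[-0.0037,0.001,0.094],[-0.0037,0.001,0.095],[-0.0037,0.001,0.095]],"roll":[0,0,0,0,0,0,0,0],"grip":[0.02,0.02,0.02,0.02,0.02,0.02,0.02,0.02]}' 40
python3 -m crank '{"slide":[[0,0,0.001],[0,0,0.002],[0,0,0.003],[0,0,0.0035],[0,0,0.004],[0,0,0.0045],[0,0,0.005],[0,0,0.0055]],"roll":[0,0,0,0,0,0,0,0],"grip":[0.02,0.02,0.02,0.02,0.02,0.02,0.02,0.02]}' 40
```

```text
time_s: 34.3
position: [0.6154, 0.1391, -0.0045]
tool_rot: [[0.985, -0.17, 0.001], [-0.17, -0.985, 0.0], [0.001, -0.0, -1.0]]
ft_force: [-0.7, 0.4, -0.5]
grip_width: 0.0325
time_s: 35.1
position: [0.615, 0.1391, -0.0101]
tool_rot: [[0.985, -0.17, 0.0], [-0.17, -0.985, -0.0], [0.0, 0.0, -1.0]]
ft_force: [-2.4, -0.4, 7.1]
grip_width: 0.0329
```

Contact at 7 N. Release, rise, back off and check everything.

```bash
python3 -m crank '{"slide":[[0,0,0],[0,0,0],[0,0,0],[0,0,0],[0,0,-0.02],[0,0,-0.06],[0,0,-0.1],[0,0,-0.14]],"roll":[0,0,0,0,0,0,0,0],"grip":[0.04,0.05,0.06,0.06,0.06,0.06,0.06,0.06]}' 30
python3 -m crank '{"slide":[[-0.02,0.03,-0.02],[-0.04,0.07,-0.04],[-0.06,0.11,-0.06],[-0.08,0.15,-0.08],[-0.1,0.19,-0.1],[-0.12,0.23,-0.1],[-0.14,0.27,-0.1],[-0.15,0.3,-0.1]],"roll":[0,0,0,0,0,0,0,0],"grip":[0.06,0.06,0.06,0.06,0.06,0.06,0.06,0.06]}'
python3 -m crank '{"slide":[[0,0.04,0],[0,0.08,0],[0,0.1,0],[0,0.1,0],[0,0.1,0],[0,0.1,0],[0,0.1,0],[0,0.1,0]],"roll":[0,0,0,0,0,0,0,0],"grip":[0.06,0.06,0.06,0.06,0.06,0.06,0.06,0.06]}'
python3 - <<'E'
from h import *
T=get_image("top");S=get_image("scene")
im=np.hstack([cv2.resize(T["frame"][160:320,110:290,::-1],(450,400),interpolation=cv2.INTER_CUBIC),cv2.resize(S["frame"][205:365,345:505,::-1],(350,400),interpolation=cv2.INTER_CUBIC)])
cv2.imwrite("pics/fin.png",im)
G={"bowl":(.4462,.1583,-9.6),"slide":(.612,.2785,7.5),"flange":(.6148,.139,-9.8),"cover":(.4537,.2743,6)}
for k,g in G.items():
    n=k+"_center";P=[];MK=[]
    for p,l in((T,"T"),(S,"S")):
        w=proj([[g[0],g[1],.02]],p)[0]
        c=[c for c in silhouettes(n,p) if np.hypot(*(np.array(c["box"][:2])-w))<20]
        if c: r=fit(n,[c[0]["pixels"]],[p],g[0],g[1],np.radians(g[2]),.004,k!="slide");print(k,l,np.round(np.array(r[:2])-g[:2],4),round(np.degrees(r[2])-g[2],1),round(r[3],3))
c=silhouettes("tub",T)[0];print("tub",c["box"],fit("tub",[c["pixels"]],[T],.55,.412,0,0,False))
plan(.4,0,.2)
E
```

```text
time_s: 35.9
position: [0.6148, 0.139, 0.1309]
tool_rot: [[0.985, -0.17, -0.0], [-0.17, -0.985, 0.0], [-0.0, 0.0, -1.0]]
ft_force: [0.3, 0.0, -0.4]
grip_width: 0.0597
time_s: 36.7
position: [0.4143, -0.1324, 0.2297]
tool_rot: [[0.985, -0.171, 0.0], [-0.171, -0.985, -0.001], [0.001, 0.001, -1.0]]
ft_force: [0.2, 0.5, 0.3]
grip_width: 0.06
time_s: 37.5
position: [0.3992, -0.2288, 0.2295]
tool_rot: [[0.986, -0.169, 0.0], [-0.169, -0.986, -0.0], [0.0, 0.0, -1.0]]
ft_force: [0.5, 0.0, 0.3]
grip_width: 0.0601
bowl T [-0.0012 -0.0003] -1.3 0.052
bowl S [0.0014 0.0013] 3.3 0.078
slide T [-0.0014 -0.0008] -0.0 0.069
slide S [0.0005 0.0005] -0.0 0.103
flange T [-0.0003 -0.0007] -0.6 0.061
flange S [0.0025 0.0018] -1.1 0.116
cover T [-0.0019 -0.0008] 0.1 0.187
cover S [0.0012 0.0014] 0.1 0.101
tub [137.9, 233.9, 27.7, 25.5] (np.float64(0.5485233172344155), np.float64(0.4078160476362851), 0, np.float64(0.16196656378058916))
slide [-0.0381 -0.2264  0.0294] len 0.231 roll 0 yaw -9.8 pos [ 0.399  -0.2296  0.2294] q6 55.1 t 38.0 F [ 1.  -0.7  0.6] w 0.0597
```

View pics/fin.png

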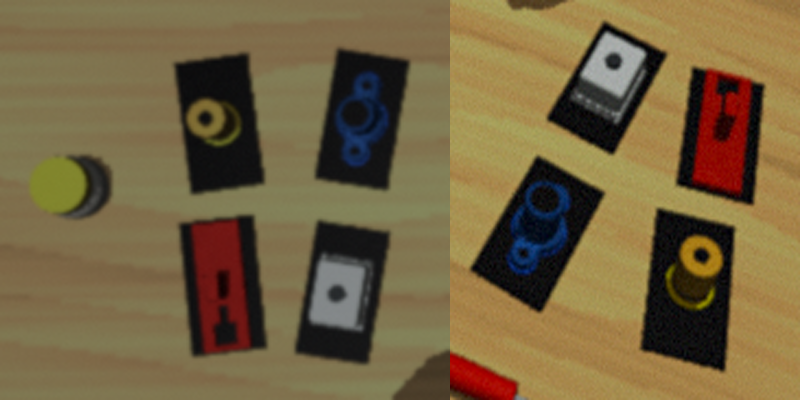

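All four parts are on their own mats within about 3 mm, standing upright. The tub has not moved, and the arm is clear.

```bash
python3 -c "
from rig import *
print(close_job())"
```

```text
the job is handed in; nothing more can be done
None
```

I handed the job in at about 38 s of the 120 s. The float bowl, throttle slide, intake flange and cover plate each stand upright on their own mat.

- **Cover:** I slid it 24 mm along the carburettor body until the wrist picture showed the screw head in the wide end of the slot. It then lifted off without catching. I chose the large cover on the body, not the two smaller loose look-alikes.
- **Final check:** Fits in the top and scene pictures put every part within about 3 mm of its mat centre. The direction was within about 1.5°, except the bowl, which read −1.3° in one view and +3.3° in the other. Each part was pressed down with 7–10 N before I let go. The tub fitted within about 3 mm of its first position in the top picture, so I take it as not moved.
- **What disagreed:** The fingertips sit about 34 mm higher than the reported tool position suggests. Because of this, my first grip on the cover closed on air above its fin. I measured the gap in two pictures, went lower and gripped it properly, and used that offset for the other parts.
- **Camera agreement:** The top and scene cameras differ by 2–3 mm, in line with the stated calibration.

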